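# Load the annealing kiln with the painted glass cups

### The job

First make sure the bare kiln shelf has cooled: point the infrared thermometer down at the middle of the empty shelf from about 15 cm, keep it steady there for two full seconds, and lay it back flat in the middle of its cork mat. Then take every painted glass cup off the banding wheel and stand it gently on the shelf, each one wholly on it and none touching another; only when all are on, slide the loaded shelf over the bench, never lifting it, through the open front of the brick kiln until it is squarely and wholly inside. Leave the frit jars alone.

Things in the scene. Friction and masses are not known exactly. Their poses are not given: they have to be found in the camera images.
- shelf: Kiln shelf: loose tan vermiculite slab, 180 (its x) x 170 (its y) x 18 mm thick, 0.3 to 0.55 kg, flat on the bench before the kiln's open front. Origin: centre of its underside; z up. Its +y side (180 mm long) looks roughly towards the kiln; yaw differs by up to 0.45 rad. Slides on the bench with ordinary friction; cups on it ride along.
- shelf_mid (a point): Middle of the shelf's top face: 18 mm above the shelf's origin; axes as the shelf's.
- shelf_rear (a point): Middle of the shelf's rear side, the one away from the kiln (the side to push on): at (0, -85, 0) mm in the shelf's frame; axes as the shelf's.
- kiln: Fixed brick kiln of cream firebricks on edge: chamber 230 mm wide, 230 deep, left, right and back walls 64 mm thick, 114 high; open top, open front, floor level with the bench, no sill. Origin: middle of the open front at bench level; +y points straight into the chamber (roughly world +y), x along the opening: side walls at x = -115 and +115 mm, back wall at y = 230 mm.
- banding_wheel: Decorator's turntable, fixed foot 124 mm across; on it a round aluminium disc, 220 mm across, that spins freely about the vertical at the lightest touch. Top of the disc 55 mm above the bench. Origin: on the spin axis at bench level.
- cup1: Painted glass votive cup, one of two to four alike: upright straight round cup, open at the top, 58 mm outside diameter, 66 mm high, wall 3.5 mm, about 0.13 kg, off-white with two brown rings; starts standing on the banding wheel's disc, about 68 mm from the spin axis. Origin: centre of its underside. May be absent (None).
- cup2: Painted glass votive cup, one of two to four alike: upright straight round cup, open at the top, 58 mm outside diameter, 66 mm high, wall 3.5 mm, about 0.13 kg, off-white with two brown rings; starts standing on the banding wheel's disc, about 68 mm from the spin axis. Origin: centre of its underside. May be absent (None).
- cup3: Painted glass votive cup, one of two to four alike: upright straight round cup, open at the top, 58 mm outside diameter, 66 mm high, wall 3.5 mm, about 0.13 kg, off-white with two brown rings; starts standing on the banding wheel's disc, about 68 mm from the spin axis. Origin: centre of its underside. May be absent (None).
- cup4: Painted glass votive cup, one of two to four alike: upright straight round cup, open at the top, 58 mm outside diameter, 66 mm high, wall 3.5 mm, about 0.13 kg, off-white with two brown rings; starts standing on the banding wheel's disc, about 68 mm from the spin axis. Origin: centre of its underside. May be absent (None).
- thermometer: Infrared thermometer, a grey pistol with black grip, 0.19 kg, lying on its side on the mat; outline 144 (x) x 132 (y) x 36 mm high. Origin: under the middle of the outline, on the underside; z up. Measures along +x, roughly towards the robot at the start. Barrel: x -72 to +72, y = +45, z = 18, 42 wide (y), 36 high; last 14 mm is a 30 mm round lens tube. Grip goes to -y from x below -24 mm.
- lens (a point): Centre of the thermometer's front lens, at (72, 45, 18) mm in the thermometer's frame; axes as the thermometer's: +x is the measuring direction.
- barrel (a point): Good place to grip the thermometer: on the barrel's axis, at (0, 45, 18) mm in its frame, near its centre of mass; close the fingers along its y over the 42 mm width.
- mat: Square cork mat, 170 x 170 x 3 mm, fixed: the thermometer's place. Origin: centre of its underside.
- jar_a: Bystander: tall frit jar with white lid, 66 mm across, 85 mm high. Origin: centre of its underside. Leave alone.
- jar_b: Bystander: squat frit jar with white lid, 76 mm across, 70 mm high. Origin: centre of its underside. Leave alone.
Things that resemble listed ones, but are neither listed nor needed, are in the scene too. There is more than one size of the shelf; the job needs the larger. Leave any green look-alike of the cup1 alone.

How it is judged:
By the outcome, as a careful person would: the job done as asked, in the order asked, and still so for the second after the job is handed in, with the robot touching nothing.
Of cup1, cup2, cup3, cup4 only 2 to 4 are there at a start; the rules pass over those that are not, and their reading is None.
At some moment in a run one of shelf, thermometer may be knocked a few centimetres aside while the robot is not near it.
It also fails if it takes over 210 s, if anything falls off the work surface, if the arm or the gripper's body presses on something with over 40 N, if the wrist force passes 120 N, or if a joint passes its speed limit or range.

### The arm

A 6-joint arm with a two-finger parallel gripper is mounted at the origin on the work surface. World frame = base frame: x ahead of the robot, y to its left, z up, the work surface at z = 0. Lengths are in mm, angles in rad, forces in N, time in s.
With the tool pointing down it reaches from about 300 to 875 mm from the base axis. Payload 4.2 kg.
Tool frame: the origin (TCP) lies on the centre line of the jaws, within the pads' length; the fingertips stand 11 mm ahead of it and the grasp point (between the pads) lies 8 mm behind it; z points along the fingers, y is the line along which they close (so a half turn about z gives the same grasp; the last joint's range is limited). The gripper opens to 85 mm and grips with 20 to 120 N. Pads are 22 mm wide; open, the fingers measure 114 mm over their backs; the gripper's body (76 mm by 85 mm) begins 54 mm behind the grasp point. The pads swing forward as they close: fully open they stand 13 mm farther back than shut.
Start: joints at [-1.277, 0.32, 1.565, -0, 1.257, -0.02], TCP at [177.491, -546.934, 242.338] pointing down, gripper open.
Joint ranges: [-3.11, 3.11], [-0.84, 2.01], [0.21, 2.61], [-1.34, 4.49], [0.05, 2.63], [-2.56, 2.56]. Speed limits (rad/s): [2.57, 2.57, 3.14, 3.14, 3.14, 3.14].

### API

Orientations are given as a unit quaternion [w, x, y, z].
In Python, from cell import r gives the robot as it stands. The module is installed in compiled form; this text tells all that it offers.
- The arm moves only by the tool step_arm, never from a script. Its argument "steps" is a list of rows, each a list of 6 numbers: the shift along the tool's x, y, z each as a share of 750 mm, from -1 to 1, then the turn, a rotation vector about the tool's x, y, z each as a share of 6 degrees, from -1 to 1. A call has 1 to 10 rows; each row shifts and turns the commanded pose from where the row before left it, along the tool's axes as they then stand; what a row does not reach is not made up. A row lasts 1/10 s, in which the tool goes at most 50 mm and 8.59 degrees, less where a joint would pass 70% of its speed; a pose out of reach is approached as far as the arm can. A call with a number of a shift or a turn outside -1 to 1 is refused whole. A call with a gripper value outside its range is refused whole. "jaw" is the closure, from -1 (fully open) to 1 (shut), set as the call begins (left out, the last holds). The fingers move at their own pace and stop on an object; "squeeze" is the grip in N (left out, the last holds). Time passes only in rows, so rows that do not move let the fingers close. It gives the time, the measured TCP pose, the force, the opening and the grip force at its end, in the units of the state.
- r.sense(): the state, without advancing time (a new reading comes with each control period).
- r.grab_frame(name): name is "scene" or "top"; returns a dict with "color" (480x640x3 uint8, red, green, blue), "fx", "fy", "cx", "cy" (pixels), "dist_coeffs" ([k1, k2, p1, p2, k3] as OpenCV has them; the pictures are not rectified), "R" (3x3) and "t" (3): a world point X has camera coordinates R X + t. Camera axes: x right, y down, z forward; pixel columns grow to the right and rows downward; lengths in mm; the calibration is good to about 2 mm. A picture is of the moment at which its call begins. There is no depth.
- r.hand_in(): hands the job in; it is judged then, once.
The state is a dict: "time_s": time; "q": joint angles; "qd": joint speeds; "tau": joint torques, N m; "tcp_pos": TCP position; "ee_rot": TCP orientation; "ft_force": force on the tool from outside, world axes, zero at the start; "ft_torque": the same for the moment, N m; "finger_gap": opening from 0.0 (shut) to 1.0 (fully open); "gripper_force": force on a finger pad.
Only numpy, scipy, OpenCV 4.12 (cv2) and the standard library are available. Lean on these libraries where they do the work, as an engineer would, in place of code of your own. Each camera call takes 0.05 s, during which the arm holds its last target. There are 200 camera calls.

## Working session

There is one attempt and no reset: what is moved stays moved. The work goes in short steps, Python scripts to look and compute and a tool call to move; the robot and the scene stay as the last step left them, time stands still between calls to the robot, and variables do not carry over. Pictures are saved under pics/ and viewed, at most 14 in all, crops included, and the job is handed in when it is done.

Besides the shell and the picture viewer there is one more tool, called by a JSON object that holds its "method" and its "body", one argument or row to a line. step_arm: Moves the arm, as the interface text tells. Its arguments: {"type":"object","properties":{"steps":{"type":"array","items":{"type":"array","items":{"type":"number"}}},"jaw":{"type":"number"},"squeeze":{"type":"number"}},"required":["steps"]}

```bash
mkdir -p pics; cat > h.py <<'E'
import numpy as np, cv2, json
from cell import r
from scipy.spatial.transform import Rotation as Ro
def grab(name,out=None):
    f=r.grab_frame(name)
    if out: cv2.imwrite(f'pics/{out}.png',cv2.cvtColor(f['color'],cv2.COLOR_RGB2BGR))
    return f
def K(f): return np.array([[f['fx'],0,f['cx']],[0,f['fy'],f['cy']],[0,0,1]],float)
def world(f,px,z):
    p=cv2.undistortPoints(np.array(px,float).reshape(-1,1,2),K(f),np.array(f['dist_coeffs'],float)).reshape(-1,2)
    R=np.array(f['R']);t=np.array(f['t']).ravel();c=-R.T@t
    d=np.c_[p,np.ones(len(p))]@R
    z=np.broadcast_to(z,len(p))
    return c+d*((z-c[2])/d[:,2])[:,None]
def pix(f,X):
    return cv2.projectPoints(np.array(X,float).reshape(-1,1,3),cv2.Rodrigues(np.array(f['R'],float))[0],np.array(f['t'],float),K(f),np.array(f['dist_coeffs'],float))[0].reshape(-1,2)
E
python3 - <<'E'
from h import *
s=r.sense();print(s['tcp_pos'],s['ee_rot'],s['finger_gap'],s['time_s'])
for n in('top','scene'):
    f=grab(n,n+'0');print(n,np.round(-np.array(f['R']).T@np.array(f['t']).ravel()),f['fx'],np.round(f['R'],2).tolist())
E
```

```text
[ 177.36198995 -546.47724293  241.49232141] [-8.74216561e-04  9.87716767e-01  1.56252389e-01 -1.22043361e-04] 1.0008763330439838 0.0
top [374. -92. 943.] 507.35536705688423 [[0.01, -1.0, -0.02], [-0.99, -0.01, -0.16], [0.16, 0.02, -0.99]]
scene [1273.    5.  525.] 500.15207174526637 [[-0.11, 0.99, -0.02], [0.52, 0.05, -0.85], [-0.85, -0.1, -0.52]]
```

View pics/top0.png

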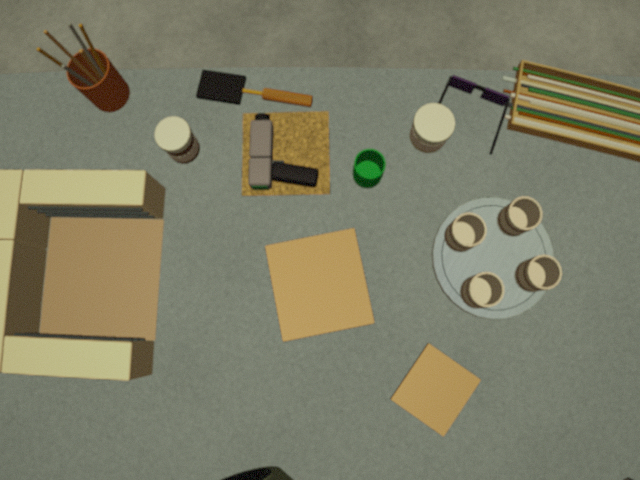

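View pics/scene0.png

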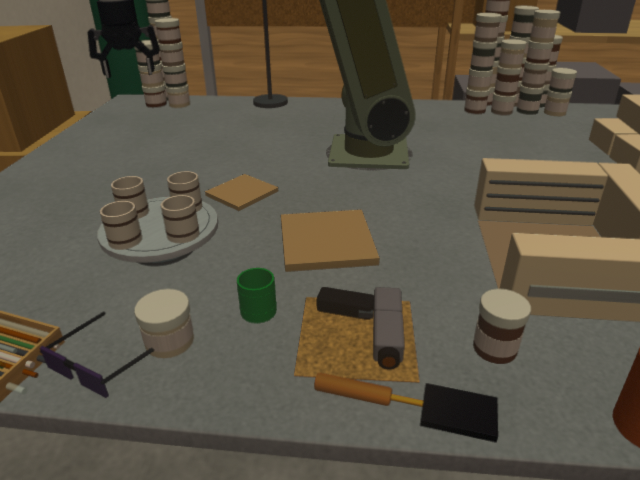

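The top view (image up = +x, right = −y) shows four cups on the wheel at about (467,232), (521,215), (540,273) and (484,290). The large shelf is centred near (320,285), the kiln is on the left opening to −y, and the mat is at (286,153). The lens tube at (262,118) points away from the robot, with the grip at the rear right. I'll enlarge this area for exact pixels.

```bash
python3 - <<'E'
from h import *
a=cv2.imread('pics/top0.png')
cv2.imwrite('pics/c1.png',cv2.resize(a[100:350,230:570],(782,575),interpolation=cv2.INTER_CUBIC))
cv2.imwrite('pics/c2.png',cv2.resize(a[150:400,0:180],(432,600),interpolation=cv2.INTER_CUBIC))
E
```

```text
(no output)
```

View pics/c1.png

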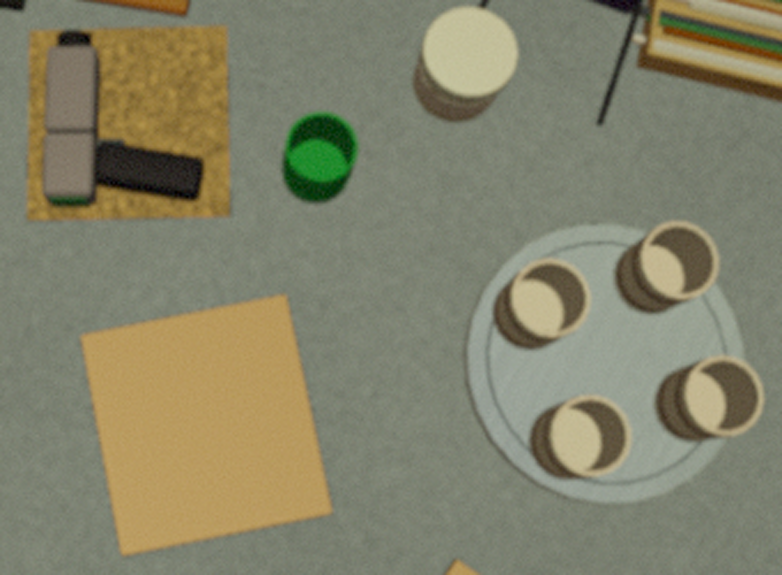

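View pics/c2.png

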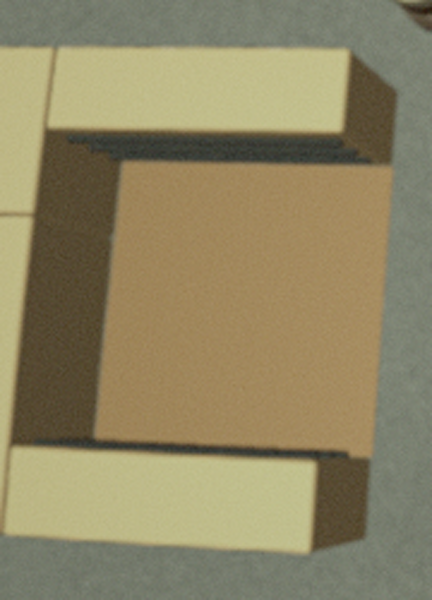

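The crop confirms the lens tube points to world +x. In the crop, the cup rims are at (550,300), (679,260), (724,396) and (588,436). The shelf corners are at (81,335), (286,295), (332,513) and (122,554).

```bash
python3 - <<'E'
from h import *
f=r.grab_frame('top')
c1=lambda p:np.array(p,float)/2.3+[230,100]-.28
c2=lambda p:np.array(p,float)/2.4+[0,150]-.29
def show(n,w): print(n,np.round(w[:,:2],1).tolist())
show('cups',world(f,c1([(550,300),(679,260),(724,396),(588,436)]),121))
show('wheel LRTB',world(f,c1([(466,352),(745,368),(600,222),(612,503)]),55))
s=world(f,c1([(81,335),(286,295),(332,513),(122,554)]),18);show('shelf',s)
print('mid',s.mean(0),'sides',np.linalg.norm(s-np.roll(s,-1,0),axis=1))
m=world(f,c1([(30,29),(228,25),(231,215),(27,220)]),3);show('mat',m);print(m.mean(0))
show('barrel top edges FL FR RR RL',world(f,c1([(52,45),(97,45),(95,198),(45,196)]),39))
show('tube end',world(f,c1([(74,31)]),34)); show('grip end',world(f,c1([(202,158),(196,198)]),35))
show('kiln front floor, back floor',world(f,c2([(393,165),(371,457),(94,440),(120,160)]),0))
show('kiln wall top inner upper, lower',world(f,c2([(48,130),(344,133),(12,447),(316,460)]),114))
show('jar_a',world(f,[(174,135)],85)); show('jarb',world(f,[(434,124)],70)); show('green',world(f,[(369,165)],66))
E
```

```text
cups [[539.1, -323.2], [570.1, -420.0], [470.6, -448.0], [441.3, -347.4]]
wheel LRTB [[510.7, -274.9], [500.4, -494.8], [615.6, -384.1], [395.7, -384.9]]
shelf [[527.0, 27.1], [561.4, -137.8], [387.3, -174.5], [353.3, -10.1]]
mid [457.28020423 -73.84399743  18.        ] sides [168.47433232 177.93557828 167.90577989 177.58785387]
mat [[796.7, 82.2], [800.7, -88.6], [631.8, -92.8], [626.3, 77.4]]
[713.87013198  -5.45391078   3.        ]
barrel top edges FL FR RR RL [[766.3, 56.5], [766.3, 19.2], [635.2, 16.6], [636.7, 57.1]]
tube end [[780.9, 39.4]]
grip end [[670.6, -68.8], [636.9, -64.4]]
kiln front floor, back floor [[580.6, 228.1], [348.8, 232.1], [355.3, 462.1], [583.8, 461.2]]
kiln wall top inner upper, lower [[581.0, 454.0], [578.8, 226.8], [350.5, 457.9], [348.8, 231.6]]
jar_a [[716.7, 190.7]]
jarb [[746.5, -281.3]]
green [[667.8, -162.2]]
```

{"method": "step_arm", "body": {
  "steps": [
    [0, 0, 0, 0, 0, 1],
    [0, 0, 0, 0, 0, 1],
    [0, 0, 0, 0, 0, 1],
    [0.04, 0.044, 0, 0, 0, 0],
    [0.04, 0.044, 0, 0, 0, 0],
    [0.04, 0.044, 0, 0, 0, 0],
    [0.04, 0.044, 0, 0, 0, 0]
  ],
  "jaw": -1
}}

```text
time_s: 0.85
tcp_pos: [298.5, -679.9, 242.0]
ee_rot: [-0.0, 1.0, -0.0, -0.0]
ft_force: [-0.3, -1.0, 0.6]
finger_gap: 1.001
gripper_force: 0.0
```

```bash
cat >> h.py <<'E'
def log():
    s=r.sense()
    open('log.jsonl','a').write(json.dumps([list(map(float,s['q'])),list(map(float,s['tcp_pos'])),list(map(float,s['ee_rot']))])+'\n')
    w,x,y,z=s['ee_rot'];M=Ro.from_quat([x,y,z,w]).as_matrix()
    print('t%.2f'%s['time_s'],'p',np.round(s['tcp_pos'],1),'q',np.round(s['q'],3),'gap %.3f gf %.1f'%(s['finger_gap'],s['gripper_force']),'F',np.round(s['ft_force'],1))
    print(' tx',np.round(M[:,0],3),'ty',np.round(M[:,1],3),'tz',np.round(M[:,2],3))
    return s,M
def shift(target):
    s,M=log();d=M.T@(np.array(target)-s['tcp_pos'])
    print(' tool shift share',np.round(d/750,4),'mm',np.round(d,1),'rows>=',int(np.ceil(np.linalg.norm(d)/50)))
def turn(Rt):
    s,M=log();v=Ro.from_matrix(M.T@Rt).as_rotvec(degrees=True);print(' turn /6deg',np.round(v/6,3))
E
python3 -c "
from h import *
shift([709,38,240])"
```

```text
t0.85 p [ 298.5 -679.9  242. ] q [-1.173  0.597  1.107 -0.     1.438  0.399] gap 1.001 gf 0.0 F [-0.3 -1.   0.6]
 tx [ 1. -0. -0.] ty [-0. -1. -0.] tz [-0.  0. -1.]
 tool shift share [ 0.5469 -0.9574  0.0029] mm [ 410.2 -718.1    2.1] rows>= 17
```

{"method": "step_arm", "body": {
  "steps": [
    [0.03, -0.053, 0, 0, 0, 0],
    [0.03, -0.053, 0, 0, 0, 0],
    [0.03, -0.053, 0, 0, 0, 0],
    [0.03, -0.053, 0, 0, 0, 0],
    [0.03, -0.053, 0, 0, 0, 0],
    [0.03, -0.053, 0, 0, 0, 0],
    [0.03, -0.053, 0, 0, 0, 0],
    [0.03, -0.053, 0, 0, 0, 0],
    [0.03, -0.053, 0, 0, 0, 0],
    [0.03, -0.053, 0, 0, 0, 0]
  ]
}}

```text
time_s: 1.85
tcp_pos: [523.1, -279.8, 242.1]
ee_rot: [-0.0, 1.0, -0.0, -0.0]
ft_force: [0.5, -0.2, 0.6]
finger_gap: 0.998
gripper_force: 0.0
```

```bash
python3 -c "
from h import *
shift([709,38,240])"
```

```text
t1.85 p [ 523.1 -279.8  242.1] q [-0.51   0.349  1.522 -0.     1.272  1.061] gap 0.998 gf 0.0 F [ 0.5 -0.2  0.6]
 tx [ 1. -0. -0.] ty [-0. -1. -0.] tz [-0.  0. -1.]
 tool shift share [ 0.2477 -0.4238  0.0027] mm [ 185.7 -317.9    2. ] rows>= 8
```

{"method": "step_arm", "body": {
  "steps": [
    [0, 0, 0, 1, 0, 0],
    [0, 0, 0, 1, 0, 0],
    [0, 0, 0, 0, 1, 0],
    [0, 0, 0, 0, 1, 0]
  ]
}}

```text
time_s: 2.25
tcp_pos: [523.4, -282.1, 241.3]
ee_rot: [-0.104, 0.989, -0.011, 0.105]
ft_force: [-0.4, 0.2, 0.3]
finger_gap: 0.999
gripper_force: 0.0
```

```bash
python3 -c "
from h import *
log()"
```

```text
t2.25 p [ 523.4 -282.1  241.3] q [-0.664  0.327  1.591  0.317  1.199  0.817] gap 0.999 gf 0.0 F [-0.4  0.2  0.3]
 tx [ 0.978 -0.044  0.206] ty [-0.    -0.978 -0.208] tz [ 0.211  0.203 -0.956]
```

{"method": "step_arm", "body": {
  "steps": [
    [0, 0, 0, 0, -1, 0],
    [0, 0, 0, 0, -1, 0],
    [0, 0, 0, -1, 0, 0],
    [0, 0, 0, -1, 0, 0],
    [0.03, -0.053, 0, 0, 0, 0],
    [0.03, -0.053, 0, 0, 0, 0],
    [0.03, -0.053, 0, 0, 0, 0],
    [0.03, -0.053, 0, 0, 0, 0],
    [0.03, -0.053, 0, 0, 0, 0],
    [0.03, -0.053, 0, 0, 0, 0]
  ]
}}

```text
time_s: 3.25
tcp_pos: [658.2, -41.4, 242.0]
ee_rot: [0.0, 1.0, -0.0, -0.0]
ft_force: [1.4, -0.8, 0.2]
finger_gap: 0.998
gripper_force: 0.0
```

```bash
python3 - <<'E'
from h import *
shift([709,38,180])
L=[json.loads(l) for l in open('log.jsonl')]
from scipy.optimize import least_squares
E
```

```text
t3.25 p [658.2 -41.4 242. ] q [-0.08   0.455  1.353 -0.     1.334  1.491] gap 0.998 gf 0.0 F [ 1.4 -0.8  0.2]
 tx [ 1.    -0.    -0.001] ty [-0. -1.  0.] tz [-0.001 -0.    -1.   ]
 tool shift share [ 0.0678 -0.1059  0.0826] mm [ 50.8 -79.4  61.9] rows>= 3
```

{"method": "step_arm", "body": {
  "steps": [
    [0.034, -0.053, 0.0, 0, 0, 0],
    [0.034, -0.053, 0.0, 0, 0, 0],
    [0, 0, 0.06, 0, 0, 0],
    [0, 0, 0.06, 0, 0, 0],
    [0, 0, 0.06, 0, 0, 0]
  ]
}}

```text
time_s: 3.75
tcp_pos: [708.6, 37.1, 105.4]
ee_rot: [0.0, 1.0, 0.0, 0.0]
ft_force: [-0.2, 0.7, -0.7]
finger_gap: 0.995
gripper_force: 0.0
```

```bash
cat > fk.py <<'E'
import numpy as np, json
from scipy.spatial.transform import Rotation as Ro
from scipy.optimize import least_squares
Rz=lambda a:Ro.from_euler('z',a).as_matrix(); Ry=lambda a:Ro.from_euler('y',a).as_matrix()
C=Rz(np.pi/2)
def fk(q,p):
    a1,h,L1,o,L2,d=p
    A=Rz(q[0]);B=A@Ry(q[1]+q[2]);W=B@Rz(q[3])@Ry(q[4])
    pos=A@np.array([a1,0,h])+A@Ry(q[1])@[0,0,L1]+B@[o,0,L2]+W@[0,0,d]
    return pos,W@Rz(q[5])@C
def data():
    D=[json.loads(l) for l in open('log.jsonl')]
    for e in D:
        w,x,y,z=e[2];e[2]=Ro.from_quat([x,y,z,w]).as_matrix()
    return D
def fit():
    D=data();p0=np.array([0,250,400,0,400,150.])
    f=lambda p:np.concatenate([fk(q,p)[0]-t for q,t,_ in D]+[(p-p0)*1e-3])
    return least_squares(f,p0).x
E
python3 - <<'E'
from h import *
from fk import *
shift([709.5,38,19])
p=fit();print(p)
for q,t,M in data(): 
    P,R=fk(q,p);print(np.round(P-t,1),np.round(R-M,2).ravel())
E
```

```text
t3.75 p [708.6  37.1 105.4] q [ 0.036  0.626  1.403 -0.     1.112  1.606] gap 0.995 gf 0.0 F [-0.2  0.7 -0.7]
 tx [1.    0.001 0.   ] ty [ 0.001 -1.     0.   ] tz [ 0. -0. -1.]
 tool shift share [ 0.0012 -0.0012  0.1152] mm [ 0.9 -0.9 86.4] rows>= 2
[ -2.31517689 178.7374132  593.0919287   26.27879467 418.8354553
 345.65970164]
[-10.6  -4.5  -0.2] [-0.  0. -0.  0.  0.  0. -0. -0.  0.]
[-6.  -9.8 -0.3] [ 0.  0. -0.  0. -0. -0. -0.  0.  0.]
[ 0.6 -0.9  1.3] [-0. -0. -0.  0.  0. -0. -0.  0.  0.]
[ -1.2 -11.5  -0.2] [ 0.  0. -0.  0.  0. -0. -0.  0. -0.]
[  0.  -11.5  -0.7] [-0.  0.  0.  0.  0. -0.  0.  0.  0.]
```

{"method": "step_arm", "body": {
  "steps": [
    [0, 0, 0.04, 0, 0, 0],
    [0, 0, 0.04, 0, 0, 0],
    [0, 0, 0.03, 0, 0, 0],
    [0, 0, 0.005, 0, 0, 0],
    [0, 0, 0, 0, 0, 0]
  ]
}}

```text
time_s: 4.25
tcp_pos: [708.4, 36.4, 20.3]
ee_rot: [0.0, 1.0, -0.0, -0.001]
ft_force: [0.6, -0.0, 1.6]
finger_gap: 1.0
gripper_force: 0.0
```

{"method": "step_arm", "body": {
  "steps": [
    [0, 0, 0, 0, 0, 0],
    [0, 0, 0, 0, 0, 0],
    [0, 0, 0, 0, 0, 0],
    [0, 0, 0, 0, 0, 0],
    [0, 0, 0, 0, 0, 0],
    [0, 0, 0, 0, 0, 0],
    [0, 0, 0, 0, 0, 0],
    [0, 0, 0, 0, 0, 0]
  ],
  "jaw": 1,
  "squeeze": 50
}}

```text
time_s: 5.05
tcp_pos: [709.7, 36.5, 22.8]
ee_rot: [-0.0, 1.0, -0.0, 0.001]
ft_force: [-0.3, 1.2, 5.9]
finger_gap: 0.481
gripper_force: 53.0
```

```bash
sed -i 's/a1,h,L1,o,L2,d=p/a1,h,L1,o,L2,d,s=p/; s/\[a1,0,h\]/[a1,s,h]/; s/0,400,150\.\]/0,400,150.,0]/' fk.py
python3 - <<'E'
from h import *
from fk import *
log()
p=fit();print(p)
for q,t,M in data(): 
    P,R=fk(q,p);print(np.round(P-t,1))
E
```

```text
t5.05 p [709.7  36.5  22.8] q [0.035 0.705 1.48  0.    0.953 1.606] gap 0.481 gf 53.0 F [-0.3  1.2  5.9]
 tx [ 1.    -0.     0.003] ty [-0. -1. -0.] tz [ 0.003  0.    -1.   ]
[8.93578796e-04 1.40301124e+02 5.91797309e+02 2.51994096e+01
 4.17000229e+02 3.07299247e+02 1.15000344e+01]
[-0.  0.  0.]
[ 0. -0. -0.]
[ 0. -0. -0.]
[ 0.  0. -0.]
[-0.  0.  0.]
[-0.  0.  0.]
```

```bash
cat >> fk.py <<'E'
lo=np.array([-3.11,-.84,.21,-1.34,.05,-2.56]);hi=np.array([3.11,2.01,2.61,4.49,2.63,2.56])
def ik(P,M,p,seeds):
    out=[]
    for s in seeds:
        def f(q):
            a,R=fk(q,p);return np.r_[(a-P)/100,Ro.from_matrix(M.T@R).as_rotvec()]
        x=least_squares(f,np.clip(s,lo+.01,hi-.01),bounds=(lo,hi))
        if np.linalg.norm(x.fun)<1e-4 and not any(np.allclose(x.x,o,atol=1e-2) for o in out): out.append(x.x)
    return out
E
python3 - <<'E'
from fk import *
p=fit();rng=np.random.default_rng(0)
seeds=[np.array([-.2,0,2,0,.3,-1.5])]+[rng.uniform(lo,hi) for _ in range(12)]
for ph in range(-180,180,30):
    a=np.deg2rad(ph);z=np.array([np.cos(a),np.sin(a),0]);x=np.array([0,0,-1.]);M=np.c_[x,np.cross(z,x),z]
    for q in ik(np.array([457,-74,240])-2*z,M,p,seeds):
        A=Rz(q[0]);el=A@[0,p[6],p[1]]+A@Ry(q[1])@[0,0,p[2]]
        print(ph,np.round(q,2),'margin %.2f'%np.min(np.r_[q-lo,hi-q]),'elbow',np.round(el))
E
```

```text
-180 [-0.11  0.88  1.35 -0.18  2.47  1.43] margin 0.16 elbow [455. -39. 517.]
-150 [ 0.1   0.83  1.48 -0.6   2.31  1.14] margin 0.32 elbow [434.  53. 539.]
-120 [ 0.29  0.74  1.72 -0.89  2.05  1.06] margin 0.45 elbow [378. 124. 579.]
-90 [ 0.45  0.62  2.04 -1.16  1.77  1.13] margin 0.18 elbow [304. 161. 622.]
30 [-0.92  0.51  2.55  1.7   1.56  1.65] margin 0.06 elbow [ 184. -221.  658.]
60 [-0.87  0.58  2.18  1.25  1.7   1.93] margin 0.43 elbow [ 217. -240.  636.]
90 [-0.72  0.69  1.84  0.95  1.96  2.06] margin 0.50 elbow [ 292. -240.  596.]
120 [-0.53  0.8   1.56  0.68  2.23  2.03] margin 0.40 elbow [ 372. -203.  553.]
150 [-0.32  0.87  1.38  0.32  2.44  1.81] margin 0.19 elbow [ 433. -132.  522.]
```

```bash
python3 - <<'E'
from fk import *
p=fit();q,t,M0=data()[-1]
a=np.deg2rad(-120);z=np.array([np.cos(a),np.sin(a),0]);x=np.array([0,0,-1.]);M=np.c_[x,np.cross(z,x),z]
M0=np.diag([1.,-1,-1])
v=Ro.from_matrix(M0.T@M).as_rotvec();print('turn/6deg',np.degrees(v)/6)
for P in ([520,0,300],[457,-74,300]):
  s=np.array(q)
  for k in range(0,7):
    R=M0@Ro.from_rotvec(v*k/6).as_matrix()
    o=ik(np.array(P),R,p,[s])
    if not o: print(P,k,'none');continue
    print(P,k,np.round(o[0],2));s=o[0]
E
```

```text
turn/6deg [ -7.78729398 -13.48798882  -7.78729398]
[520, 0, 300] 0 [-0.02  0.2   1.58 -0.    1.36  1.55]
[520, 0, 300] 1 [ 0.06  0.32  1.45 -0.14  1.61  1.5 ]
[520, 0, 300] 2 [ 0.13  0.44  1.35 -0.27  1.83  1.42]
[520, 0, 300] 3 [ 0.2   0.54  1.3  -0.42  2.    1.3 ]
[520, 0, 300] 4 [ 0.26  0.63  1.3  -0.59  2.12  1.16]
[520, 0, 300] 5 [ 0.31  0.7   1.36 -0.76  2.2   1.01]
[520, 0, 300] 6 [ 0.36  0.76  1.46 -0.94  2.24  0.87]
[457, -74, 300] 0 [-0.19  0.11  1.7  -0.    1.34  1.39]
[457, -74, 300] 1 [-0.08  0.22  1.59 -0.17  1.55  1.38]
[457, -74, 300] 2 [ 0.02  0.32  1.52 -0.32  1.73  1.33]
[457, -74, 300] 3 [ 0.1   0.42  1.5  -0.47  1.88  1.25]
[457, -74, 300] 4 [ 0.17  0.51  1.52 -0.62  1.99  1.16]
[457, -74, 300] 5 [ 0.24  0.59  1.59 -0.78  2.07  1.05]
[457, -74, 300] 6 [ 0.29  0.65  1.69 -0.94  2.11  0.96]
```

{"method": "step_arm", "body": {
  "steps": [
    [0, 0, -0.03, 0, 0, 0],
    [0, 0, -0.05, 0, 0, 0],
    [0, 0, -0.06, 0, 0, 0],
    [0, 0, -0.06, 0, 0, 0],
    [0, 0, -0.06, 0, 0, 0],
    [0, 0, -0.06, 0, 0, 0],
    [0, 0, -0.06, 0, 0, 0]
  ]
}}

```text
time_s: 5.75
tcp_pos: [708.0, 36.2, 307.4]
ee_rot: [0.0, 1.0, -0.0, -0.001]
ft_force: [0.4, 0.3, -2.0]
finger_gap: 0.485
gripper_force: 52.1
```

{"method": "step_arm", "body": {
  "steps": [
    [-0.048, 0.021, 0, 0, 0, 0],
    [-0.048, 0.021, 0, 0, 0, 0],
    [-0.048, 0.021, 0, 0, 0, 0],
    [-0.048, 0.021, 0, 0, 0, 0],
    [-0.048, 0.021, 0, 0, 0, 0],
    [-0.048, 0.021, 0, 0, 0, 0],
    [-0.048, 0.021, 0, 0, 0, 0]
  ]
}}

```text
time_s: 6.45
tcp_pos: [454.5, -74.2, 305.6]
ee_rot: [0.0, 1.0, -0.0, -0.001]
ft_force: [0.5, -1.1, -1.0]
finger_gap: 0.483
gripper_force: 52.2
```

{"method": "step_arm", "body": {
  "steps": [
    [0, 0, 0, -0.487, -0.843, -0.487],
    [0, 0, 0, -0.487, -0.843, -0.487],
    [0, 0, 0, -0.487, -0.843, -0.487],
    [0, 0, 0, -0.487, -0.843, -0.487],
    [0, 0, 0, -0.487, -0.843, -0.487],
    [0, 0, 0, -0.487, -0.843, -0.487],
    [0, 0, 0, -0.487, -0.843, -0.487],
    [0, 0, 0, -0.487, -0.843, -0.487]
  ]
}}

```text
time_s: 7.25
tcp_pos: [457.0, -73.6, 305.7]
ee_rot: [0.198, 0.897, 0.198, -0.342]
ft_force: [-0.0, 0.9, -2.1]
finger_gap: 0.487
gripper_force: 52.3
```

{"method": "step_arm", "body": {
  "steps": [
    [0, 0, 0, -0.487, -0.843, -0.487],
    [0, 0, 0, -0.487, -0.843, -0.487],
    [0, 0, 0, -0.487, -0.843, -0.487],
    [0, 0, 0, -0.487, -0.843, -0.487],
    [0, 0, 0, -0.487, -0.843, -0.487],
    [0, 0, 0, -0.487, -0.843, -0.487],
    [0, 0, 0, -0.487, -0.843, -0.487],
    [0, 0, 0, -0.487, -0.843, -0.487],
    [0, 0, 0, 0, 0, 0]
  ]
}}

```text
time_s: 8.15
tcp_pos: [456.2, -73.3, 303.9]
ee_rot: [-0.353, -0.61, -0.355, 0.614]
ft_force: [0.3, -0.4, -1.4]
finger_gap: 0.481
gripper_force: 52.4
```

```bash
python3 - <<'E'
from h import *
a=np.deg2rad(-120);z=np.array([np.cos(a),np.sin(a),0]);x=np.array([0,0,-1.]);M=np.c_[x,np.cross(z,x),z]
turn(M)
shift(np.array([457.5,-74,240])-2*z)
grab('top','t1');grab('scene','s1')
E
```

```text
t8.15 p [456.2 -73.3 303.9] q [ 0.289  0.649  1.693 -0.94   2.12   0.948] gap 0.481 gf 52.4 F [ 0.3 -0.4 -1.4]
 tx [-0.006 -0.    -1.   ] ty [ 0.867 -0.498 -0.005] tz [-0.498 -0.867  0.003]
 turn /6deg [0.019 0.032 0.052]
t8.15 p [456.2 -73.3 303.9] q [ 0.289  0.649  1.693 -0.94   2.12   0.948] gap 0.481 gf 52.4 F [ 0.3 -0.4 -1.4]
 tx [-0.006 -0.    -1.   ] ty [ 0.867 -0.498 -0.005] tz [-0.498 -0.867  0.003]
 tool shift share [ 0.0852  0.0025 -0.0031] mm [63.9  1.8 -2.3] rows>= 2
```

View pics/s1.png

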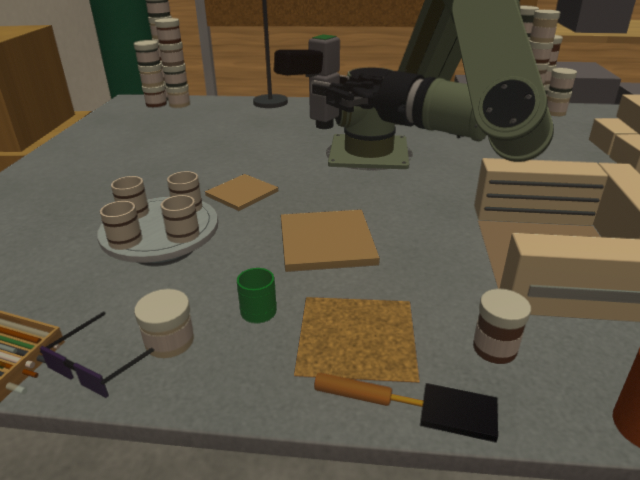

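View pics/t1.png

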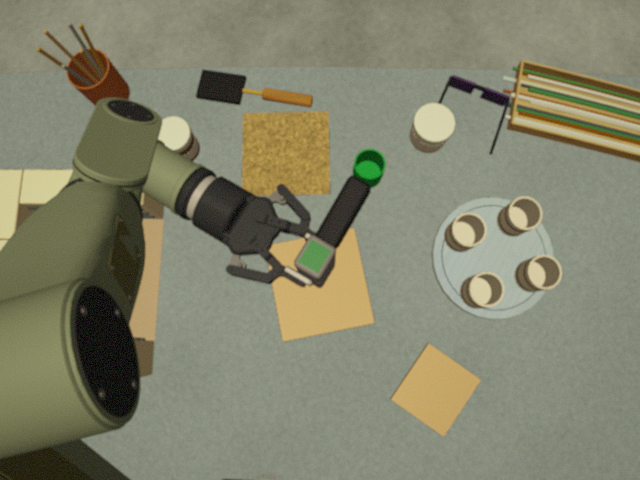

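The thermometer hangs lens-down in the gripper, with the tube end at scene pixel (324,124). The shelf has not moved. I'll lower it and hold.

{"method": "step_arm", "body": {
  "steps": [
    [0.03, 0.0012, -0.0015, 0, 0, 0],
    [0.03, 0.0012, -0.0015, 0.02, 0.03, 0.05],
    [0.025, 0, 0, 0, 0, 0],
    [0, 0, 0, 0, 0, 0],
    [0, 0, 0, 0, 0, 0],
    [0, 0, 0, 0, 0, 0]
  ]
}}

```text
time_s: 8.85
tcp_pos: [459.7, -72.8, 243.4]
ee_rot: [0.354, 0.616, 0.351, -0.61]
ft_force: [-1.1, -0.0, -1.3]
finger_gap: 0.482
gripper_force: 52.4
```

```bash
python3 - <<'E'
from h import *
s,M=log();L=s['tcp_pos']+M@[72,0,2];print('lens',L)
f=grab('scene','s2');print(pix(f,L))
a=cv2.imread('pics/s2.png')
cv2.imwrite('pics/s2c.png',cv2.resize(a[60:280,220:420],(600,660))[:600])
E
```

```text
t8.85 p [459.7 -72.8 243.4] q [ 0.287  0.731  1.713 -0.887  2.051  1.057] gap 0.482 gf 52.4 F [-1.1 -0.  -1.3]
 tx [ 0.009  0.    -1.   ] ty [ 0.865 -0.502  0.008] tz [-0.502 -0.865 -0.005]
lens [459.40035169 -74.54611456 171.43762204]
[[324.41160929 160.64523015]]
```

View pics/s2c.png

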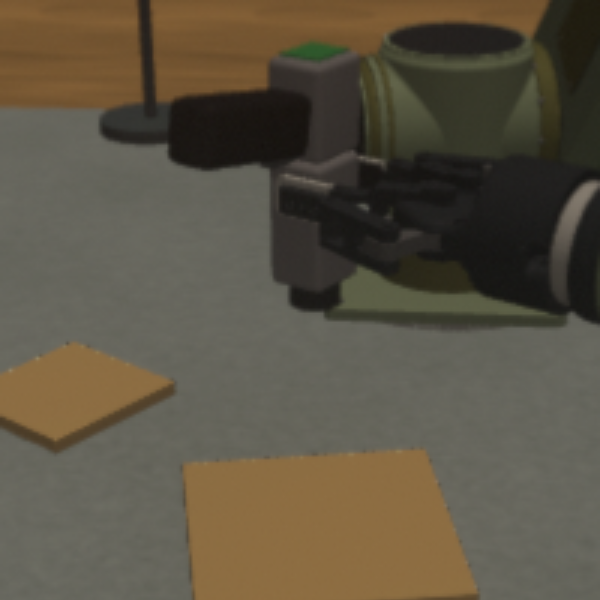

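The lens sits at (325,160), which matches the prediction. It is over the middle of the shelf at about 153 mm. I'll hold it for 2.8 s.

{"method": "step_arm", "body": {
  "steps": [
    [0.004, 0, 0, 0, 0, 0],
    [0, 0, 0, 0, 0, 0],
    [0, 0, 0, 0, 0, 0],
    [0, 0, 0, 0, 0, 0],
    [0, 0, 0, 0, 0, 0],
    [0, 0, 0, 0, 0, 0],
    [0, 0, 0, 0, 0, 0],
    [0, 0, 0, 0, 0, 0],
    [0, 0, 0, 0, 0, 0],
    [0, 0, 0, 0, 0, 0]
  ]
}}

```text
time_s: 9.9
tcp_pos: [459.5, -72.8, 239.3]
ee_rot: [0.354, 0.614, 0.352, -0.611]
ft_force: [0.4, -0.4, -1.6]
finger_gap: 0.484
gripper_force: 52.4
```

{"method": "step_arm", "body": {
  "steps": [
    [0, 0, 0, 0, 0, 0],
    [0, 0, 0, 0, 0, 0],
    [0, 0, 0, 0, 0, 0],
    [0, 0, 0, 0, 0, 0],
    [0, 0, 0, 0, 0, 0],
    [0, 0, 0, 0, 0, 0],
    [0, 0, 0, 0, 0, 0],
    [0, 0, 0, 0, 0, 0],
    [0, 0, 0, 0, 0, 0],
    [0, 0, 0, 0, 0, 0]
  ]
}}

```text
time_s: 10.9
tcp_pos: [459.5, -72.7, 239.3]
ee_rot: [0.354, 0.615, 0.352, -0.611]
ft_force: [-0.1, -0.7, -1.8]
finger_gap: 0.483
gripper_force: 52.4
```

{"method": "step_arm", "body": {
  "steps": [
    [0, 0, 0, 0, 0, 0],
    [0, 0, 0, 0, 0, 0],
    [0, 0, 0, 0, 0, 0],
    [0, 0, 0, 0, 0, 0],
    [0, 0, 0, 0, 0, 0],
    [0, 0, 0, 0, 0, 0],
    [0, 0, 0, 0, 0, 0],
    [0, 0, 0, 0, 0, 0],
    [0, 0, 0, 0, 0, 0],
    [0, 0, 0, 0, 0, 0]
  ]
}}

```text
time_s: 11.9
tcp_pos: [459.5, -72.7, 239.3]
ee_rot: [0.354, 0.615, 0.352, -0.611]
ft_force: [-0.4, -0.5, -1.8]
finger_gap: 0.481
gripper_force: 52.4
```

```bash
python3 - <<'E'
from h import *
s,M=log();L=s['tcp_pos']+M@[72,0,2];print('lens',L)
f=grab('top','t2')
E
```

```text
t11.90 p [459.5 -72.7 239.3] q [ 0.287  0.737  1.716 -0.885  2.047  1.062] gap 0.481 gf 52.4 F [-0.4 -0.5 -1.8]
 tx [ 0.006 -0.    -1.   ] ty [ 0.865 -0.502  0.005] tz [-0.502 -0.865 -0.003]
lens [458.89827266 -74.47372576 167.29194039]
```

{"method": "step_arm", "body": {
  "steps": [
    [-0.04, 0, 0, 0, 0, 0],
    [-0.043, 0, 0, 0, 0, 0],
    [0, 0, 0, 0.487, 0.843, 0.487],
    [0, 0, 0, 0.487, 0.843, 0.487],
    [0, 0, 0, 0.487, 0.843, 0.487],
    [0, 0, 0, 0.487, 0.843, 0.487],
    [0, 0, 0, 0.487, 0.843, 0.487],
    [0, 0, 0, 0.487, 0.843, 0.487],
    [0, 0, 0, 0.487, 0.843, 0.487],
    [0, 0, 0, 0.487, 0.843, 0.487]
  ]
}}

```text
time_s: 12.95
tcp_pos: [459.0, -72.7, 301.7]
ee_rot: [0.196, 0.9, 0.194, -0.337]
ft_force: [0.2, 0.3, -2.3]
finger_gap: 0.485
gripper_force: 52.3
```

{"method": "step_arm", "body": {
  "steps": [
    [0, 0, 0, 0.487, 0.843, 0.487],
    [0, 0, 0, 0.487, 0.843, 0.487],
    [0, 0, 0, 0.487, 0.843, 0.487],
    [0, 0, 0, 0.487, 0.843, 0.487],
    [0, 0, 0, 0.487, 0.843, 0.487],
    [0, 0, 0, 0.487, 0.843, 0.487],
    [0, 0, 0, 0.487, 0.843, 0.487],
    [0, 0, 0, 0.467, 0.813, 0.437],
    [0, 0, 0, 0, 0, 0]
  ]
}}

```text
time_s: 13.85
tcp_pos: [456.4, -73.7, 302.0]
ee_rot: [0.001, 1.0, 0.0, 0.001]
ft_force: [-0.2, -0.0, -2.3]
finger_gap: 0.484
gripper_force: 52.2
```

```bash
python3 - <<'E'
from h import *
turn(np.diag([1.,-1,-1]));shift([714,39,200])
E
```

```text
t13.85 p [456.4 -73.7 302. ] q [-0.183  0.104  1.697 -0.002  1.339  1.387] gap 0.484 gf 52.2 F [-0.2 -0.  -2.3]
 tx [1.    0.    0.002] ty [ 0.    -1.     0.002] tz [ 0.002 -0.002 -1.   ]
 turn /6deg [ 0.024 -0.015  0.004]
t13.85 p [456.4 -73.7 302. ] q [-0.183  0.104  1.697 -0.002  1.339  1.387] gap 0.484 gf 52.2 F [-0.2 -0.  -2.3]
 tx [1.    0.    0.002] ty [ 0.    -1.     0.002] tz [ 0.002 -0.002 -1.   ]
 tool shift share [ 0.3434 -0.1504  0.1362] mm [ 257.5 -112.8  102.1] rows>= 6
```

{"method": "step_arm", "body": {
  "steps": [
    [0.049, -0.0215, 0, 0.004, -0.002, 0],
    [0.049, -0.0215, 0, 0.004, -0.002, 0],
    [0.049, -0.0215, 0, 0.004, -0.002, 0],
    [0.049, -0.0215, 0, 0.004, -0.002, 0],
    [0.049, -0.0215, 0, 0.004, -0.002, 0],
    [0.049, -0.0215, 0, 0, 0, 0],
    [0.049, -0.0215, 0, 0, 0, 0],
    [0, 0, 0.06, 0, 0, 0],
    [0, 0, 0.06, 0, 0, 0],
    [0, 0, 0, 0, 0, 0]
  ]
}}

```text
time_s: 14.85
tcp_pos: [711.9, 41.5, 202.3]
ee_rot: [0.001, 1.0, 0.002, -0.009]
ft_force: [-1.0, -0.8, -2.9]
finger_gap: 0.484
gripper_force: 52.0
```

```bash
python3 - <<'E'
from h import *
turn(np.diag([1.,-1,-1]));shift([714,39,26])
E
```

```text
t14.85 p [711.9  41.5 202.3] q [ 4.300e-02  5.730e-01  1.248e+00 -1.000e-03  1.339e+00  1.609e+00] gap 0.484 gf 52.0 F [-1.  -0.8 -2.9]
 tx [ 1.     0.005 -0.019] ty [ 0.005 -1.     0.002] tz [-0.019 -0.002 -1.   ]
 turn /6deg [0.019 0.177 0.045]
t14.85 p [711.9  41.5 202.3] q [ 4.300e-02  5.730e-01  1.248e+00 -1.000e-03  1.339e+00  1.609e+00] gap 0.484 gf 52.0 F [-1.  -0.8 -2.9]
 tx [ 1.     0.005 -0.019] ty [ 0.005 -1.     0.002] tz [-0.019 -0.002 -1.   ]
 tool shift share [0.0072 0.0029 0.235 ] mm [  5.4   2.2 176.2] rows>= 4
```

{"method": "step_arm", "body": {
  "steps": [
    [0, 0.0, 0, 0, 0, 0],
    [0, 0, 0.06, 0, 0, 0],
    [0, 0, 0.06, 0, 0, 0],
    [0, 0, 0.06, 0, 0, 0],
    [0, 0, 0, 0, 0, 0],
    [0, 0, 0, 0, 0, 0],
    [0, 0, 0, 0, 0, 0]
  ]
}}

```text
time_s: 15.55
tcp_pos: [719.5, 41.0, 82.1]
ee_rot: [-0.0, 1.0, 0.001, 0.005]
ft_force: [0.2, -0.1, -1.0]
finger_gap: 0.482
gripper_force: 52.2
```

```bash
python3 - <<'E'
from h import *
turn(np.diag([1.,-1,-1]));shift([714,39,24])
E
```

```text
t15.55 p [719.5  41.   82.1] q [ 0.041  0.658  1.405 -0.     1.068  1.609] gap 0.482 gf 52.2 F [ 0.2 -0.1 -1. ]
 tx [1.    0.003 0.01 ] ty [ 0.003 -1.    -0.   ] tz [ 0.01  0.   -1.  ]
 turn /6deg [-0.003 -0.098  0.028]
t15.55 p [719.5  41.   82.1] q [ 0.041  0.658  1.405 -0.     1.068  1.609] gap 0.482 gf 52.2 F [ 0.2 -0.1 -1. ]
 tx [1.    0.003 0.01 ] ty [ 0.003 -1.    -0.   ] tz [ 0.01  0.   -1.  ]
 tool shift share [-0.0081  0.0027  0.0773] mm [-6.1  2.  58. ] rows>= 2
```

{"method": "step_arm", "body": {
  "steps": [
    [-0.007, 0.0025, 0.03, 0, -0.1, 0.03],
    [0, 0, 0.03, 0, 0, 0],
    [0, 0, 0.008, 0, 0, 0],
    [0, 0, 0, 0, 0, 0],
    [0, 0, 0, 0, 0, 0]
  ]
}}

```text
time_s: 16.05
tcp_pos: [712.7, 39.1, 28.6]
ee_rot: [-0.0, 1.0, -0.0, -0.002]
ft_force: [-0.1, -0.8, -1.8]
finger_gap: 0.486
gripper_force: 52.2
```

```bash
python3 - <<'E'
from h import *
turn(np.diag([1.,-1,-1]));shift([714,39,22.8])
E
```

```text
t16.05 p [712.7  39.1  28.6] q [3.800e-02 7.060e-01 1.461e+00 1.000e-03 9.790e-01 1.609e+00] gap 0.486 gf 52.2 F [-0.1 -0.8 -1.8]
 tx [ 1.    -0.    -0.004] ty [-0. -1. -0.] tz [-0.004  0.    -1.   ]
 turn /6deg [-0.003  0.042 -0.004]
t16.05 p [712.7  39.1  28.6] q [3.800e-02 7.060e-01 1.461e+00 1.000e-03 9.790e-01 1.609e+00] gap 0.486 gf 52.2 F [-0.1 -0.8 -1.8]
 tx [ 1.    -0.    -0.004] ty [-0. -1. -0.] tz [-0.004  0.    -1.   ]
 tool shift share [0.0018 0.0001 0.0077] mm [1.4 0.1 5.8] rows>= 1
```

Lower gently, release, lift.

{"method": "step_arm", "body": {
  "steps": [
    [0.001, 0, 0.003, 0, 0.03, 0],
    [0, 0, 0.003, 0, 0, 0],
    [0, 0, 0.001, 0, 0, 0],
    [0, 0, 0, 0, 0, 0]
  ]
}}

```text
time_s: 16.45
tcp_pos: [712.6, 39.1, 22.8]
ee_rot: [-0.0, 1.0, -0.0, -0.001]
ft_force: [-2.7, -0.5, 5.7]
finger_gap: 0.483
gripper_force: 53.2
```

{"method": "step_arm", "body": {
  "steps": [
    [0, 0, 0, 0, 0, 0],
    [0, 0, 0, 0, 0, 0],
    [0, 0, 0, 0, 0, 0],
    [0, 0, 0, 0, 0, 0],
    [0, 0, 0, 0, 0, 0],
    [0, 0, 0, 0, 0, 0],
    [0, 0, -0.02, 0, 0, 0],
    [0, 0, -0.06, 0, 0, 0],
    [0, 0, -0.06, 0, 0, 0],
    [0, 0, -0.06, 0, 0, 0]
  ],
  "jaw": -1
}}

```text
time_s: 17.45
tcp_pos: [712.5, 39.0, 173.7]
ee_rot: [-0.0, 1.0, -0.0, -0.002]
ft_force: [0.4, -0.4, -0.1]
finger_gap: 1.001
gripper_force: 0.0
```

{"method": "step_arm", "body": {
  "steps": [
    [0, 0, -0.06, 0, 0, 0],
    [0, 0, -0.06, 0, 0, 0],
    [-0.05, 0.03, 0, 0, 0, 0],
    [-0.05, 0.03, 0, 0, 0, 0],
    [-0.05, 0.03, 0, 0, 0, 0],
    [-0.05, 0.03, 0, 0, 0, 0],
    [-0.05, 0.03, 0, 0, 0, 0],
    [0, 0.0, 0, 0, 0, 0]
  ]
}}

```text
time_s: 18.25
tcp_pos: [521.0, -75.2, 263.5]
ee_rot: [0.0, 1.0, -0.002, -0.003]
ft_force: [0.4, 0.1, 1.3]
finger_gap: 0.998
gripper_force: 0.0
```

```bash
python3 - <<'E'
from h import *
log();grab('top','t3')
E
```

```text
t18.25 p [521.  -75.2 263.5] q [-0.164  0.233  1.633 -0.002  1.282  1.411] gap 0.998 gf 0.0 F [0.4 0.1 1.3]
 tx [ 1.    -0.003 -0.007] ty [-0.003 -1.     0.001] tz [-0.007 -0.001 -1.   ]
```

View pics/t3.png

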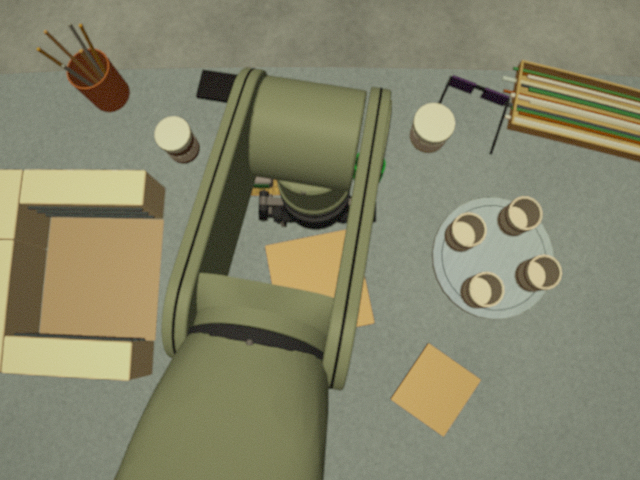

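{"method": "step_arm", "body": {
  "steps": [
    [0.004, 0.055, 0, 0, 0, 0.97],
    [0, 0, 0, 0, 0, 0.97],
    [0, 0, 0, 0, 0, 0.97],
    [0, 0, 0, 0, 0, 0.97],
    [0, 0, 0, 0, 0, 0.97],
    [-0.02, 0.05, 0, 0, 0, 0],
    [-0.02, 0.05, 0, 0, 0, 0],
    [-0.02, 0.05, 0, 0, 0, 0],
    [-0.02, 0.05, 0, 0, 0, 0],
    [-0.02, 0.05, 0, 0, 0, 0]
  ]
}}

```text
time_s: 19.3
tcp_pos: [371.9, -242.9, 263.5]
ee_rot: [0.001, 0.968, -0.251, -0.002]
ft_force: [-0.1, -0.0, 0.2]
finger_gap: 1.0
gripper_force: 0.0
```

```bash
cat >> h.py <<'E'
def down(deg):
    a=np.deg2rad(deg);y=np.array([np.cos(a),np.sin(a),0]);z=np.array([0,0,-1.]);return np.c_[np.cross(y,z),y,z]
def go(target,deg=None):
    """turn (share/row units) then shift in the tool frame AFTER that turn"""
    s,M=log();Rt=M
    if deg is not None:
        Rt=down(deg);print(' turn',np.round(Ro.from_matrix(M.T@Rt).as_rotvec(degrees=True)/6,3))
    d=Rt.T@(np.array(target)-s['tcp_pos']);print(' shift',np.round(d/750,4),'mm',np.round(d,1))
E
python3 - <<'E'
from h import *
go([539.1,-323.2,160],-119)
E
```

```text
t19.30 p [ 371.9 -242.9  263.5] q [-0.603  0.099  1.801 -0.003  1.245  1.476] gap 1.000 gf 0.0 F [-0.1 -0.   0.2]
 tx [ 0.874 -0.485 -0.003] ty [-0.485 -0.874  0.003] tz [-0.004 -0.001 -1.   ]
 turn [ 0.024  0.025 -0.007]
 shift [ 0.2469 -0.0145  0.138 ] mm [185.2 -10.8 103.5]
```

{"method": "step_arm", "body": {
  "steps": [
    [0.0617, -0.0036, 0, 0.024, 0.025, 0],
    [0.0617, -0.0036, 0, 0, 0, 0],
    [0.0617, -0.0036, 0, 0, 0, 0],
    [0.0617, -0.0036, 0, 0, 0, 0],
    [0, 0, 0.06, 0, 0, 0],
    [0, 0, 0.06, 0, 0, 0],
    [0, 0, 0, 0, 0, 0],
    [0, 0, 0, 0, 0, 0]
  ]
}}

```text
time_s: 20.1
tcp_pos: [539.5, -322.5, 172.7]
ee_rot: [-0.0, 0.968, -0.251, -0.001]
ft_force: [-0.1, -0.6, 1.1]
finger_gap: 0.998
gripper_force: 0.0
```

```bash
python3 - <<'E'
from h import *
go([539.1,-323.2,87],-119)
f=grab('top','t4')
a=cv2.imread('pics/top0.png').astype(int);b=cv2.imread('pics/t4.png').astype(int)
d=np.abs(a-b).mean(2)
print('shelf diff',d[225:345,262:378].mean(),'bg',d[400:470,100:200].mean(), 'wheel',d[190:320,500:570].mean())
b=b.astype(np.uint8);cv2.imwrite('pics/t4c.png',cv2.resize(b[100:350,230:570],(782,575),interpolation=cv2.INTER_CUBIC))
E
```

```text
t20.10 p [ 539.5 -322.5  172.7] q [-0.557  0.452  1.538  0.     1.154  1.521] gap 0.998 gf 0.0 F [-0.1 -0.6  1.1]
 tx [ 0.874 -0.486 -0.002] ty [-0.486 -0.874 -0.   ] tz [-0.002  0.001 -1.   ]
 turn [-0.002  0.02  -0.014]
 shift [-1.000e-04  1.100e-03  1.142e-01] mm [-0.   0.8 85.7]
shelf diff 9.316499042145594 bg 10.137285714285714 wheel 37.743260073260075
```

View pics/t4c.png

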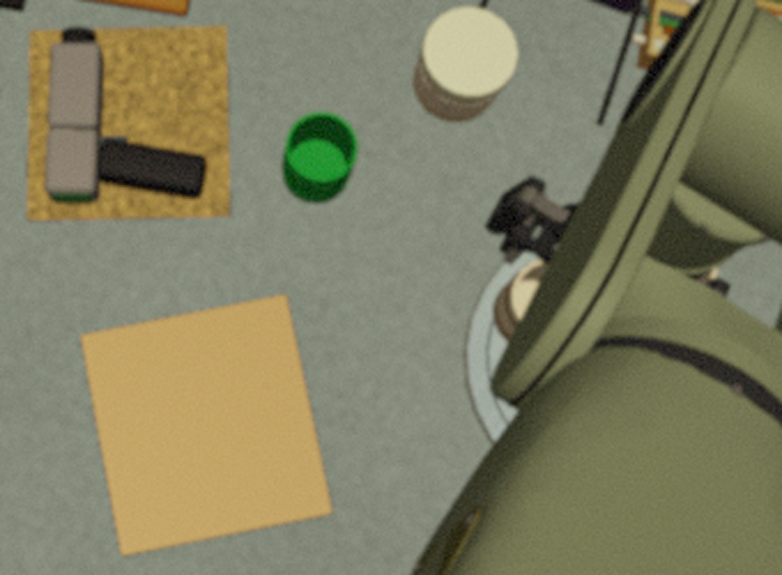

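The thermometer lies flat in the middle of the mat, and the shelf corners are unchanged. Next I'll pick cup A.

{"method": "step_arm", "body": {
  "steps": [
    [0, 0.001, 0.05, 0, 0, 0],
    [0, 0, 0.05, 0, 0, 0],
    [0, 0, 0.014, 0, 0, 0],
    [0, 0, 0, 0, 0, 0]
  ]
}}

```text
time_s: 20.55
tcp_pos: [538.5, -323.3, 87.5]
ee_rot: [-0.0, 0.968, -0.251, -0.001]
ft_force: [0.7, -0.7, -0.2]
finger_gap: 1.0
gripper_force: 0.0
```

{"method": "step_arm", "body": {
  "steps": [
    [0, 0, 0, 0, 0, 0],
    [0, 0, 0, 0, 0, 0],
    [0, 0, 0, 0, 0, 0],
    [0, 0, 0, 0, 0, 0],
    [0, 0, 0, 0, 0, 0],
    [0, 0, 0, 0, 0, 0]
  ],
  "jaw": 1,
  "squeeze": 35
}}

```text
time_s: 21.15
tcp_pos: [539.5, -324.0, 89.5]
ee_rot: [0.0, 0.968, -0.251, 0.002]
ft_force: [-0.8, 0.2, 7.2]
finger_gap: 0.66
gripper_force: 38.0
```

```bash
python3 - <<'E'
from h import *
go([493.8,-18.3,160])
E
```

```text
t21.15 p [ 539.5 -324.    89.5] q [-0.559  0.527  1.641  0.     0.971  1.52 ] gap 0.660 gf 38.0 F [-0.8  0.2  7.2]
 tx [ 0.874 -0.487  0.003] ty [-0.487 -0.874  0.   ] tz [ 0.003 -0.002 -1.   ]
 shift [-0.2513 -0.3264 -0.0949] mm [-188.5 -244.8  -71.2]
```

{"method": "step_arm", "body": {
  "steps": [
    [0, 0, -0.02, 0, 0, 0],
    [0, 0, -0.04, 0, 0, 0],
    [0, 0, -0.05, 0, 0, 0],
    [-0.036, -0.0466, 0, 0, 0, 0],
    [-0.036, -0.0466, 0, 0, 0, 0],
    [-0.036, -0.0466, 0, 0, 0, 0],
    [-0.036, -0.0466, 0, 0, 0, 0],
    [-0.036, -0.0466, 0, 0, 0, 0],
    [-0.036, -0.0466, 0, 0, 0, 0],
    [-0.036, -0.0466, 0, 0, 0, 0]
  ]
}}

```text
time_s: 22.15
tcp_pos: [491.8, -15.9, 170.5]
ee_rot: [-0.0, 0.968, -0.252, -0.0]
ft_force: [0.3, 0.6, -0.9]
finger_gap: 0.659
gripper_force: 37.7
```

{"method": "step_arm", "body": {
  "steps": [
    [0, 0, 0.03, 0, 0, 0],
    [0, 0, 0.03, 0, 0, 0],
    [0, 0, 0.03, 0, 0, 0],
    [0, 0, 0, 0, 0, 0]
  ]
}}

```text
time_s: 22.55
tcp_pos: [490.1, -17.1, 100.4]
ee_rot: [0.0, 0.968, -0.251, -0.004]
ft_force: [-0.1, 0.6, -1.5]
finger_gap: 0.66
gripper_force: 37.8
```

```bash
python3 - <<'E'
from h import *
go([493.8,-18.3,52.5],-119)
E
```

```text
t22.55 p [490.1 -17.1 100.4] q [-5.900e-02  3.330e-01  1.951e+00  1.000e-03  8.650e-01  2.019e+00] gap 0.660 gf 37.8 F [-0.1  0.6 -1.5]
 tx [ 0.874 -0.486 -0.007] ty [-0.486 -0.874  0.002] tz [-0.007  0.001 -1.   ]
 turn [ 0.022  0.065 -0.016]
 shift [ 0.0051 -0.0011  0.0638] mm [ 3.8 -0.8 47.9]
```

{"method": "step_arm", "body": {
  "steps": [
    [0.005, -0.001, 0.03, 0.02, 0.065, 0],
    [0, 0, 0.02, 0, 0, 0],
    [0, 0, 0.008, 0, 0, 0],
    [0, 0, 0, 0, 0, 0],
    [0, 0, 0, 0, 0, 0]
  ]
}}

```text
time_s: 23.05
tcp_pos: [496.5, -18.7, 59.6]
ee_rot: [-0.001, 0.968, -0.251, 0.003]
ft_force: [-0.5, 0.2, -0.4]
finger_gap: 0.659
gripper_force: 37.9
```

```bash
python3 - <<'E'
from h import *
go([493.8,-18.3,52.5],-119)
E
```

```text
t23.05 p [496.5 -18.7  59.6] q [-0.061  0.392  1.992 -0.     0.751  2.019] gap 0.659 gf 37.9 F [-0.5  0.2 -0.4]
 tx [ 0.874 -0.487  0.006] ty [-0.487 -0.874 -0.003] tz [ 0.007 -0.001 -1.   ]
 turn [-0.028 -0.062 -0.021]
 shift [-0.0034  0.0013  0.0095] mm [-2.6  1.   7.1]
```

{"method": "step_arm", "body": {
  "steps": [
    [-0.003, 0.001, 0.003, -0.015, -0.03, 0],
    [0, 0, 0.003, 0, 0, 0],
    [0, 0, 0.002, 0, 0, 0],
    [0, 0, 0, 0, 0, 0],
    [0, 0, 0, 0, 0, 0]
  ]
}}

```text
time_s: 23.55
tcp_pos: [493.4, -18.1, 52.5]
ee_rot: [-0.0, 0.968, -0.251, 0.001]
ft_force: [0.9, 0.2, -0.9]
finger_gap: 0.66
gripper_force: 38.0
```

```bash
python3 - <<'E'
from h import *
go([493.8,-18.3,52.5],-119)
E
```

```text
t23.55 p [493.4 -18.1  52.5] q [-0.06   0.401  2.002 -0.     0.737  2.019] gap 0.660 gf 38.0 F [ 0.9  0.2 -0.9]
 tx [ 0.874 -0.487  0.001] ty [-0.487 -0.874 -0.001] tz [ 0.002 -0.    -1.   ]
 turn [-0.005 -0.014 -0.021]
 shift [ 0.0006 -0.0001  0.    ] mm [ 0.5 -0.1  0. ]
```

{"method": "step_arm", "body": {
  "steps": [
    [0, 0, 0.002, 0, 0, 0],
    [0, 0, 0.001, 0, 0, 0],
    [0, 0, 0, 0, 0, 0]
  ]
}}

```text
time_s: 23.85
tcp_pos: [493.4, -18.1, 52.4]
ee_rot: [-0.0, 0.968, -0.251, 0.001]
ft_force: [-5.2, 0.3, 17.5]
finger_gap: 0.659
gripper_force: 39.7
```

{"method": "step_arm", "body": {
  "steps": [
    [0, 0, 0.001, 0, 0, 0],
    [0, 0, 0, 0, 0, 0]
  ]
}}

```text
time_s: 24.05
tcp_pos: [493.4, -18.1, 52.4]
ee_rot: [-0.0, 0.968, -0.251, 0.001]
ft_force: [-7.6, 1.2, 24.3]
finger_gap: 0.661
gripper_force: 40.3
```

{"method": "step_arm", "body": {
  "steps": [
    [0, 0, -0.0035, 0, 0, 0],
    [0, 0, 0, 0, 0, 0]
  ]
}}

```text
time_s: 24.25
tcp_pos: [493.7, -18.2, 52.6]
ee_rot: [-0.0, 0.968, -0.251, 0.001]
ft_force: [0.4, -0.9, -0.7]
finger_gap: 0.661
gripper_force: 37.9
```

{"method": "step_arm", "body": {
  "steps": [
    [0, 0, 0, 0, 0, 0],
    [0, 0, 0, 0, 0, 0],
    [0, 0, 0, 0, 0, 0],
    [0, 0, 0, 0, 0, 0],
    [0, 0, -0.015, 0, 0, 0],
    [0, 0, -0.03, 0, 0, 0],
    [0, 0, -0.05, 0, 0, 0],
    [0, 0, -0.06, 0, 0, 0],
    [0, 0, 0, 0, 0, 0]
  ],
  "jaw": -0.7
}}

```text
time_s: 25.15
tcp_pos: [497.0, -18.3, 174.9]
ee_rot: [-0.001, 0.968, -0.251, 0.007]
ft_force: [0.3, 0.4, 0.4]
finger_gap: 0.847
gripper_force: 0.0
```

```bash
python3 - <<'E'
from h import *
go([470.6,-448,170],-119)
E
```

```text
t25.15 p [497.  -18.3 174.9] q [-0.06   0.248  1.851 -0.     1.028  2.019] gap 0.847 gf 0.0 F [0.3 0.4 0.4]
 tx [ 0.873 -0.487  0.014] ty [-0.487 -0.874 -0.006] tz [ 0.015 -0.001 -1.   ]
 turn [-0.061 -0.131 -0.02 ]
 shift [0.2469 0.5181 0.0065] mm [185.2 388.6   4.9]
```

{"method": "step_arm", "body": {
  "steps": [
    [0.0247, 0.0518, 0, 0, 0, 0],
    [0.0247, 0.0518, 0, 0, 0, 0],
    [0.0247, 0.0518, 0, 0, 0, 0],
    [0.0247, 0.0518, 0, 0, 0, 0],
    [0.0247, 0.0518, 0, 0, 0, 0],
    [0.0247, 0.0518, 0, 0, 0, 0],
    [0.0247, 0.0518, 0, 0, 0, 0],
    [0.0247, 0.0518, 0, 0, 0, 0],
    [0.0247, 0.0518, 0, 0, 0, 0],
    [0.0247, 0.0518, 0, 0, 0, 0]
  ],
  "jaw": -1
}}

```text
time_s: 26.15
tcp_pos: [465.4, -449.3, 168.5]
ee_rot: [-0.0, 0.968, -0.252, 0.001]
ft_force: [0.6, -0.8, 0.7]
finger_gap: 0.999
gripper_force: 0.0
```

{"method": "step_arm", "body": {
  "steps": [
    [0, 0, 0, 0, 0, 0],
    [0, 0, 0, 0, 0, 0]
  ]
}}

```text
time_s: 26.35
tcp_pos: [465.3, -448.1, 167.9]
ee_rot: [-0.001, 0.968, -0.252, 0.0]
ft_force: [0.3, -0.3, 0.2]
finger_gap: 1.0
gripper_force: 0.0
```

```bash
python3 - <<'E'
from h import *
go([470.6,-448,87],-119)
f=grab('top','t5')
a=cv2.imread('pics/t4.png').astype(int);b=cv2.imread('pics/t5.png').astype(int)
d=np.abs(a-b).mean(2)
print('shelf lower diff',d[290:345,270:378].mean(),'thermo',d[110:195,240:330].mean(),'bg',d[400:470,50:100].mean())
b=b.astype(np.uint8);cv2.imwrite('pics/t5c.png',cv2.resize(b[100:350,230:570],(782,575),interpolation=cv2.INTER_CUBIC))
E
```

```text
t26.35 p [ 465.3 -448.1  167.9] q [-7.850e-01  4.810e-01  1.501e+00  1.000e-03  1.160e+00  1.295e+00] gap 1.000 gf 0.0 F [ 0.3 -0.3  0.2]
 tx [ 0.873 -0.488  0.   ] ty [-0.488 -0.873 -0.001] tz [ 0.001  0.001 -1.   ]
 turn [-0.012 -0.003 -0.037]
 shift [ 0.0061 -0.0035  0.1079] mm [ 4.6 -2.6 80.9]
shelf lower diff 9.44023569023569 thermo 8.244662309368191 bg 8.852190476190476
```

View pics/t5c.png

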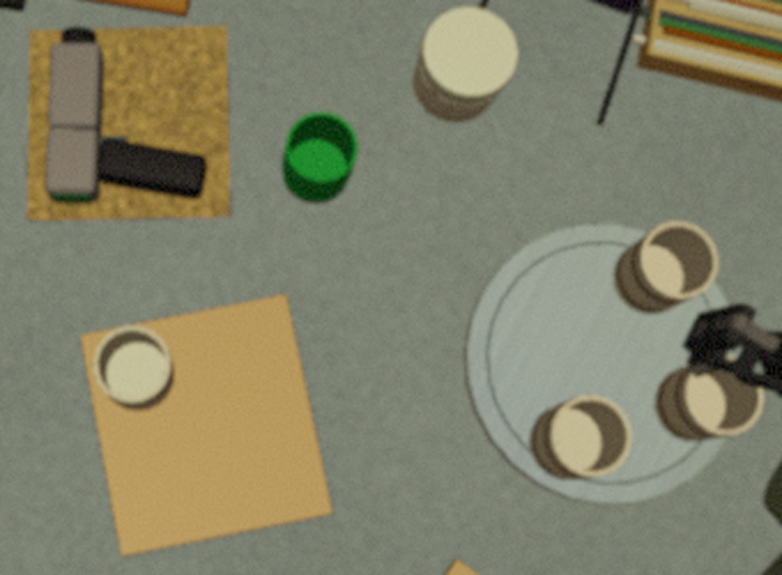

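Cup A stands on the shelf with its rim at crop (133,365). The wheel has not spun and the shelf has not moved. Next is cup C.

{"method": "step_arm", "body": {
  "steps": [
    [0.006, -0.0035, 0.05, 0, 0, 0],
    [0, 0, 0.045, 0, 0, 0],
    [0, 0, 0.013, 0, 0, 0],
    [0, 0, 0, 0, 0, 0]
  ]
}}

```text
time_s: 26.8
tcp_pos: [470.9, -445.7, 86.3]
ee_rot: [-0.001, 0.968, -0.251, -0.001]
ft_force: [0.4, -0.1, -0.4]
finger_gap: 0.996
gripper_force: 0.0
```

{"method": "step_arm", "body": {
  "steps": [
    [0, 0, 0, 0, 0, 0],
    [0, 0, 0, 0, 0, 0],
    [0, 0, 0, 0, 0, 0],
    [0, 0, 0, 0, 0, 0],
    [0, 0, 0, 0, 0, 0],
    [0, 0, 0, 0, 0, 0]
  ],
  "jaw": 1
}}

```text
time_s: 27.4
tcp_pos: [472.3, -448.3, 89.8]
ee_rot: [0.001, 0.968, -0.251, 0.003]
ft_force: [1.0, 1.1, 5.9]
finger_gap: 0.659
gripper_force: 38.0
```

```bash
python3 - <<'E'
from h import *
go([419.6,-123.4,170],-119)
E
```

```text
t27.40 p [ 472.3 -448.3   89.8] q [-0.778  0.555  1.585  0.002  0.996  1.301] gap 0.659 gf 38.0 F [1.  1.1 5.9]
 tx [ 0.874 -0.487  0.006] ty [-0.487 -0.874  0.   ] tz [ 0.005 -0.003 -1.   ]
 turn [ 0.002 -0.054 -0.021]
 shift [-0.2715 -0.3449 -0.107 ] mm [-203.7 -258.6  -80.2]
```

{"method": "step_arm", "body": {
  "steps": [
    [0, 0, -0.02, 0, 0, 0],
    [0, 0, -0.05, 0, 0, 0],
    [0, 0, -0.06, 0, 0, 0],
    [0, 0, 0, 0, 0, 0]
  ]
}}

```text
time_s: 27.8
tcp_pos: [473.6, -450.2, 192.4]
ee_rot: [0.003, 0.968, -0.251, 0.007]
ft_force: [-0.0, -0.4, 0.1]
finger_gap: 0.66
gripper_force: 38.0
```

{"method": "step_arm", "body": {
  "steps": [
    [-0.034, -0.0431, 0, 0, 0, 0],
    [-0.034, -0.0431, 0, 0, 0, 0],
    [-0.034, -0.0431, 0, 0, 0, 0],
    [-0.034, -0.0431, 0, 0, 0, 0],
    [-0.034, -0.0431, 0, 0, 0, 0],
    [-0.034, -0.0431, 0, 0, 0, 0],
    [-0.034, -0.0431, 0, 0, 0, 0],
    [-0.034, -0.0431, 0, 0, 0, 0],
    [0, 0, 0, 0, 0, 0],
    [0, 0, 0, 0, 0, 0]
  ]
}}

```text
time_s: 28.8
tcp_pos: [418.6, -121.8, 184.8]
ee_rot: [0.0, 0.968, -0.25, 0.001]
ft_force: [-0.1, -0.5, -2.2]
finger_gap: 0.66
gripper_force: 38.3
```

{"method": "step_arm", "body": {
  "steps": [
    [0, 0, 0.04, 0, 0, 0],
    [0, 0, 0.05, 0, 0, 0],
    [0, 0, 0.04, 0, 0, 0],
    [0, 0, 0, 0, 0, 0],
    [0, 0, 0, 0, 0, 0]
  ]
}}

```text
time_s: 29.3
tcp_pos: [419.4, -123.4, 87.5]
ee_rot: [0.0, 0.968, -0.252, 0.001]
ft_force: [0.7, 0.5, -0.5]
finger_gap: 0.662
gripper_force: 38.3
```

```bash
python3 - <<'E'
from h import *
go([419.6,-123.4,53],-119)
E
```

```text
t29.30 p [ 419.4 -123.4   87.5] q [-0.312  0.277  2.087  0.     0.777  1.768] gap 0.662 gf 38.3 F [ 0.7  0.5 -0.5]
 tx [ 0.873 -0.488  0.001] ty [-0.488 -0.873 -0.   ] tz [ 0.001 -0.    -1.   ]
 turn [-0.003 -0.012 -0.032]
 shift [ 0.0003 -0.0001  0.0459] mm [ 0.2 -0.1 34.5]
```

{"method": "step_arm", "body": {
  "steps": [
    [0, 0, 0.025, 0, 0, 0],
    [0, 0, 0.012, 0, 0, 0],
    [0, 0, 0.004, 0, 0, 0],
    [0, 0, 0.003, 0, 0, 0],
    [0, 0, 0.001, 0, 0, 0],
    [0, 0, 0, 0, 0, 0],
    [0, 0, 0, 0, 0, 0]
  ]
}}

```text
time_s: 30.0
tcp_pos: [419.2, -122.5, 53.9]
ee_rot: [-0.0, 0.968, -0.251, 0.001]
ft_force: [-0.1, -0.7, -1.7]
finger_gap: 0.656
gripper_force: 38.4
```

{"method": "step_arm", "body": {
  "steps": [
    [0, 0, 0.001, 0, 0, 0],
    [0, 0, 0, 0, 0, 0],
    [0, 0, 0, 0, 0, 0]
  ]
}}

```text
time_s: 30.3
tcp_pos: [419.0, -122.4, 52.9]
ee_rot: [-0.0, 0.968, -0.251, 0.001]
ft_force: [-0.0, 0.4, -1.7]
finger_gap: 0.662
gripper_force: 38.3
```

{"method": "step_arm", "body": {
  "steps": [
    [0, 0, 0.0007, 0, 0, 0],
    [0, 0, 0, 0, 0, 0],
    [0, 0, 0, 0, 0, 0]
  ]
}}

```text
time_s: 30.6
tcp_pos: [419.0, -122.4, 52.8]
ee_rot: [-0.0, 0.968, -0.251, 0.001]
ft_force: [-1.6, 1.5, 5.1]
finger_gap: 0.659
gripper_force: 39.1
```

{"method": "step_arm", "body": {
  "steps": [
    [0, 0, 0, 0, 0, 0],
    [0, 0, 0, 0, 0, 0],
    [0, 0, 0, 0, 0, 0],
    [0, 0, 0, 0, 0, 0],
    [0, 0, -0.015, 0, 0, 0],
    [0, 0, -0.03, 0, 0, 0],
    [0, 0, -0.06, 0, 0, 0],
    [0, 0, -0.06, 0, 0, 0]
  ],
  "jaw": -0.7
}}

```text
time_s: 31.4
tcp_pos: [418.0, -122.1, 176.8]
ee_rot: [-0.0, 0.968, -0.251, -0.0]
ft_force: [1.4, -0.9, -0.3]
finger_gap: 0.847
gripper_force: 0.0
```

{"method": "step_arm", "body": {
  "steps": [
    [0, 0, 0, 0, 0, -1],
    [0, 0, 0, 0, 0, -1],
    [0, 0, 0, 0, 0, -1],
    [0, 0, 0, 0, 0, -1],
    [0, 0, 0, 0, 0, -1],
    [0, 0, 0, 0, 0, -1],
    [0, 0, 0, 0, 0, -1],
    [0, 0, 0, 0, 0, -1]
  ]
}}

```text
time_s: 32.2
tcp_pos: [418.6, -122.3, 175.8]
ee_rot: [0.0, 0.986, 0.166, 0.001]
ft_force: [1.3, 0.2, -0.2]
finger_gap: 0.85
gripper_force: 0.0
```

{"method": "step_arm", "body": {
  "steps": [
    [0, 0, 0, 0, 0, -1],
    [0, 0, 0, 0, 0, -1],
    [0, 0, 0, 0, 0, -1],
    [0, 0, 0, 0, 0, -1],
    [0, 0, 0, 0, 0, -1],
    [0, 0, 0, 0, 0, -1],
    [0, 0, 0, 0, 0, -1],
    [0, 0, 0, 0, 0, 0]
  ]
}}

```text
time_s: 33.0
tcp_pos: [418.6, -122.3, 175.8]
ee_rot: [0.0, 0.862, 0.507, 0.0]
ft_force: [0.2, 0.6, 0.5]
finger_gap: 0.85
gripper_force: 0.0
```

```bash
python3 - <<'E'
from h import *
go([570.1,-420,170],-29)
E
```

```text
t33.00 p [ 418.6 -122.3  175.8] q [-0.311  0.161  1.966  0.     1.014  0.197] gap 0.850 gf 0.0 F [0.2 0.6 0.5]
 tx [0.487 0.874 0.   ] ty [ 0.874 -0.487  0.001] tz [ 0.001 -0.    -1.   ]
 turn [ 0.01  -0.004 -0.022]
 shift [-0.2492  0.3691  0.0078] mm [-186.9  276.8    5.8]
```

{"method": "step_arm", "body": {
  "steps": [
    [-0.0312, 0.0461, 0, 0, 0, 0],
    [-0.0312, 0.0461, 0, 0, 0, 0],
    [-0.0312, 0.0461, 0, 0, 0, 0],
    [-0.0312, 0.0461, 0, 0, 0, 0],
    [-0.0312, 0.0461, 0, 0, 0, 0],
    [-0.0312, 0.0461, 0, 0, 0, 0],
    [-0.0312, 0.0461, 0, 0, 0, 0],
    [-0.0312, 0.0461, 0, 0, 0, 0],
    [0, 0, 0, 0, 0, 0],
    [0, 0, 0, 0, 0, 0]
  ],
  "jaw": -1
}}

```text
time_s: 34.0
tcp_pos: [569.0, -420.8, 175.0]
ee_rot: [-0.001, 0.863, 0.505, 0.0]
ft_force: [-0.7, -0.1, -0.3]
finger_gap: 0.999
gripper_force: 0.0
```

```bash
cat >> h.py <<'E'
def checkshelf(out,ref='t4',old=None):
    grab('top',out)
    a=cv2.imread(f'pics/{ref}.png').astype(int);b=cv2.imread(f'pics/{out}.png').astype(int)
    d=np.abs(cv2.blur(a.astype(np.uint8),(3,3)).astype(int)-cv2.blur(b.astype(np.uint8),(3,3)).astype(int)).mean(2)
    print('diff shelf edges L,R,T,B',[round(float(x),1) for x in (d[260:335,262:275].mean(),d[240:325,360:378].mean(),d[228:240,275:355].mean(),d[330:344,285:375].mean())],'thermo',d[110:195,240:330].mean().round(1),'wheel',d[195:320,432:556].mean().round(1))
E
python3 - <<'E'
from h import *
go([570.1,-420,87],-29);checkshelf('t6','t5')
E
```

```text
t34.00 p [ 569.  -420.8  175. ] q [-6.540e-01  5.720e-01  1.321e+00  1.000e-03  1.250e+00 -1.430e-01] gap 0.999 gf 0.0 F [-0.7 -0.1 -0.3]
 tx [0.489 0.872 0.001] ty [ 0.872 -0.489 -0.001] tz [ 0.     0.001 -1.   ]
 turn [-0.006 -0.011 -0.046]
 shift [0.0017 0.0007 0.1174] mm [ 1.3  0.5 88. ]
diff shelf edges L,R,T,B [6.1, 13.3, 6.1, 18.5] thermo 5.0 wheel 22.5
```

```bash
python3 - <<'E'
from h import *
for n in('t5','t6'):
    a=cv2.GaussianBlur(cv2.imread(f'pics/{n}.png'),(3,3),0).astype(int);t=a[:,:,2]-a[:,:,0]  # R-B
    e=lambda v:[int(i) for i in np.where(np.diff((v>40).astype(int))!=0)[0]]
    print(n,'rows',[(r_,[x+230 for x in e(t[r_,230:400])]) for r_ in(245,255,285,300,315)],'cols',[(c,[x+200 for x in e(t[200:360,c])]) for c in(290,305,320,345)])
E
```

```text
t5 rows [(245, [265, 280, 293, 358]), (255, [265, 272, 278, 282, 283, 360]), (285, [271, 366]), (300, [274, 369]), (315, [276, 373])] cols [(290, [239, 243, 254, 259, 260, 268, 269, 274, 276, 340]), (305, [236, 337]), (320, [233, 334]), (345, [228, 329])]
t6 rows [(245, [265, 281, 292, 358]), (255, [265, 272, 278, 280, 281, 289, 290, 291, 293, 360]), (285, [271, 366]), (300, [274, 334, 340, 341, 344, 347, 354, 355, 360, 369]), (315, [276, 339, 343, 346, 347, 349, 352, 357, 367, 373])] cols [(290, [239, 243, 249, 253, 255, 257, 258, 274, 276, 340]), (305, [236, 337]), (320, [233, 334]), (345, [228, 289, 291, 293, 299, 303, 305, 306, 307, 311, 313, 315, 316, 327])]
```

Edges are unchanged: the shelf hasn't moved and both cups are standing. Next is cup B.

{"method": "step_arm", "body": {
  "steps": [
    [0.0017, 0.0007, 0.05, 0, 0, 0],
    [0, 0, 0.05, 0, 0, 0],
    [0, 0, 0.017, 0, 0, 0],
    [0, 0, 0, 0, 0, 0]
  ]
}}

```text
time_s: 34.45
tcp_pos: [569.2, -417.9, 86.8]
ee_rot: [-0.002, 0.862, 0.507, -0.0]
ft_force: [0.5, 0.5, -0.3]
finger_gap: 0.998
gripper_force: 0.0
```

{"method": "step_arm", "body": {
  "steps": [
    [0, 0, 0, 0, 0, 0],
    [0, 0, 0, 0, 0, 0],
    [0, 0, 0, 0, 0, 0],
    [0, 0, 0, 0, 0, 0],
    [0, 0, 0, 0, 0, 0],
    [0, 0, 0, 0, 0, 0]
  ],
  "jaw": 1
}}

```text
time_s: 35.05
tcp_pos: [571.6, -420.5, 91.5]
ee_rot: [0.003, 0.862, 0.507, 0.002]
ft_force: [-0.3, 0.1, 8.0]
finger_gap: 0.672
gripper_force: 38.0
```

{"method": "step_arm", "body": {
  "steps": [
    [0, 0, -0.02, 0, 0, 0],
    [0, 0, -0.05, 0, 0, 0],
    [0, 0, -0.06, 0, 0, 0],
    [0, 0, 0, 0, 0, 0],
    [0, 0, 0, 0, 0, 0]
  ]
}}

```text
time_s: 35.55
tcp_pos: [570.8, -420.0, 188.5]
ee_rot: [0.002, 0.862, 0.507, 0.001]
ft_force: [-0.4, -0.1, -1.7]
finger_gap: 0.669
gripper_force: 37.9
```

```bash
python3 - <<'E'
from h import *
go([511.6,-104.4,180],-29)
E
```

```text
t35.55 p [ 570.8 -420.   188.5] q [-6.510e-01  5.620e-01  1.304e+00  1.000e-03  1.271e+00 -1.430e-01] gap 0.669 gf 37.9 F [-0.4 -0.1 -1.7]
 tx [ 0.487  0.874 -0.   ] ty [ 0.874 -0.487  0.005] tz [ 0.005 -0.003 -1.   ]
 turn [ 0.05   0.    -0.021]
 shift [ 0.3298 -0.273   0.0113] mm [ 247.4 -204.8    8.5]
```

{"method": "step_arm", "body": {
  "steps": [
    [0.0412, -0.0341, 0, 0, 0, 0],
    [0.0412, -0.0341, 0, 0, 0, 0],
    [0.0412, -0.0341, 0, 0, 0, 0],
    [0.0412, -0.0341, 0, 0, 0, 0],
    [0.0412, -0.0341, 0, 0, 0, 0],
    [0.0412, -0.0341, 0, 0, 0, 0],
    [0.0412, -0.0341, 0, 0, 0, 0],
    [0.0412, -0.0341, 0, 0, 0, 0],
    [0, 0, 0, 0, 0, 0],
    [0, 0, 0, 0, 0, 0]
  ]
}}

```text
time_s: 36.55
tcp_pos: [511.1, -103.4, 185.0]
ee_rot: [-0.0, 0.862, 0.507, -0.0]
ft_force: [-0.1, -0.5, -1.5]
finger_gap: 0.668
gripper_force: 38.0
```

{"method": "step_arm", "body": {
  "steps": [
    [0, 0, 0.04, 0, 0, 0],
    [0, 0, 0.04, 0, 0, 0],
    [0, 0, 0.04, 0, 0, 0],
    [0, 0, 0, 0, 0, 0],
    [0, 0, 0, 0, 0, 0]
  ]
}}

```text
time_s: 37.05
tcp_pos: [512.1, -105.1, 95.7]
ee_rot: [0.0, 0.862, 0.506, 0.0]
ft_force: [0.0, 0.5, -0.8]
finger_gap: 0.669
gripper_force: 38.1
```

```bash
python3 - <<'E'
from h import *
go([511.6,-104.4,54.5],-29)
E
```

```text
t37.05 p [ 512.1 -105.1   95.7] q [-0.224  0.379  1.889 -0.     0.873  0.285] gap 0.669 gf 38.1 F [ 0.   0.5 -0.8]
 tx [0.488 0.873 0.   ] ty [ 0.873 -0.488  0.   ] tz [ 0. -0. -1.]
 turn [ 0.004 -0.    -0.032]
 shift [ 0.0004 -0.0011  0.0549] mm [ 0.3 -0.8 41.2]
```

{"method": "step_arm", "body": {
  "steps": [
    [0, -0.001, 0.025, 0, 0, 0],
    [0, 0, 0.017, 0, 0, 0],
    [0, 0, 0.006, 0, 0, 0],
    [0, 0, 0.003, 0, 0, 0],
    [0, 0, 0.002, 0, 0, 0],
    [0, 0, 0, 0, 0, 0],
    [0, 0, 0, 0, 0, 0]
  ]
}}

```text
time_s: 37.75
tcp_pos: [511.9, -103.9, 56.7]
ee_rot: [0.001, 0.862, 0.507, 0.001]
ft_force: [-0.5, 0.6, -0.9]
finger_gap: 0.665
gripper_force: 38.2
```

{"method": "step_arm", "body": {
  "steps": [
    [0, 0, 0.001, 0, 0, 0],
    [0, 0, 0, 0, 0, 0],
    [0, 0, 0, 0, 0, 0]
  ]
}}

```text
time_s: 38.05
tcp_pos: [511.5, -103.8, 55.4]
ee_rot: [0.001, 0.862, 0.507, 0.001]
ft_force: [-0.1, -0.6, -1.2]
finger_gap: 0.667
gripper_force: 38.2
```

{"method": "step_arm", "body": {
  "steps": [
    [0, 0, 0.001, 0, 0, 0],
    [0, 0, 0, 0, 0, 0],
    [0, 0, 0, 0, 0, 0]
  ]
}}

```text
time_s: 38.35
tcp_pos: [511.4, -103.8, 54.6]
ee_rot: [0.0, 0.862, 0.507, 0.001]
ft_force: [-0.3, -0.4, -0.7]
finger_gap: 0.671
gripper_force: 38.2
```

{"method": "step_arm", "body": {
  "steps": [
    [0, 0, 0.0007, 0, 0, 0],
    [0, 0, 0, 0, 0, 0],
    [0, 0, 0, 0, 0, 0]
  ]
}}

```text
time_s: 38.65
tcp_pos: [511.5, -103.8, 54.5]
ee_rot: [0.001, 0.862, 0.507, 0.001]
ft_force: [-2.0, 1.3, 4.9]
finger_gap: 0.668
gripper_force: 38.5
```

{"method": "step_arm", "body": {
  "steps": [
    [0, 0, 0, 0, 0, 0],
    [0, 0, 0, 0, 0, 0],
    [0, 0, 0, 0, 0, 0],
    [0, 0, 0, 0, 0, 0],
    [0, 0, -0.015, 0, 0, 0],
    [0, 0, -0.03, 0, 0, 0],
    [0, 0, -0.06, 0, 0, 0],
    [0, 0, -0.06, 0, 0, 0]
  ],
  "jaw": -0.7
}}

```text
time_s: 39.45
tcp_pos: [510.8, -103.7, 179.5]
ee_rot: [0.0, 0.862, 0.507, 0.0]
ft_force: [0.8, 0.0, -0.1]
finger_gap: 0.842
gripper_force: 0.0
```

{"method": "step_arm", "body": {
  "steps": [
    [-0.0548, 0.0128, 0, 0, 0, 0],
    [-0.0548, 0.0128, 0, 0, 0, 0],
    [-0.0548, 0.0128, 0, 0, 0, 0],
    [-0.0548, 0.0128, 0, 0, 0, 0],
    [-0.0548, 0.0128, 0, 0, 0, 0],
    [-0.0548, 0.0128, 0, 0, 0, 0],
    [0, 0, 0, 0, 0, 0],
    [0, 0, 0, 0, 0, 0]
  ],
  "jaw": -1
}}

```text
time_s: 40.25
tcp_pos: [441.2, -347.8, 178.2]
ee_rot: [0.0, 0.863, 0.506, 0.001]
ft_force: [0.3, 0.6, 0.7]
finger_gap: 1.001
gripper_force: 0.0
```

```bash
python3 - <<'E'
from h import *
go([441.3,-347.4,87],-29)
grab('top','t7');b=cv2.imread('pics/t7.png');cv2.imwrite('pics/t7c.png',cv2.resize(b[100:350,230:570],(782,575),interpolation=cv2.INTER_CUBIC))
E
```

```text
t40.25 p [ 441.2 -347.8  178.2] q [-6.890e-01  3.460e-01  1.695e+00  1.000e-03  1.099e+00 -1.790e-01] gap 1.001 gf 0.0 F [0.3 0.6 0.7]
 tx [0.489 0.873 0.001] ty [ 0.873 -0.489  0.002] tz [ 0.002 -0.    -1.   ]
 turn [ 0.016 -0.008 -0.041]
 shift [ 6.000e-04 -1.000e-04  1.217e-01] mm [ 0.4 -0.1 91.2]
```

View pics/t7c.png

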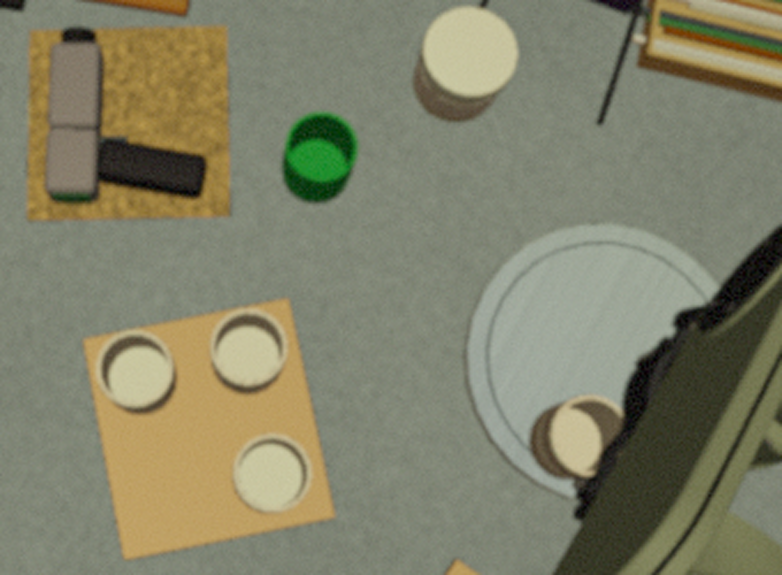

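Three cups are standing on the shelf, at crop (137,370), (249,350) and (272,473). The shelf has moved about 3 mm, with its corners now at (85,339), (289,299), (335,516) and (125,558). The last cup goes to about (399,−40).

{"method": "step_arm", "body": {
  "steps": [
    [0, 0, 0.05, 0, 0, 0],
    [0, 0, 0.05, 0, 0, 0],
    [0, 0, 0.021, 0, 0, 0],
    [0, 0, 0, 0, 0, 0]
  ]
}}

```text
time_s: 40.7
tcp_pos: [440.8, -344.6, 84.9]
ee_rot: [-0.002, 0.862, 0.508, -0.0]
ft_force: [0.8, 0.1, 0.0]
finger_gap: 0.997
gripper_force: 0.0
```

{"method": "step_arm", "body": {
  "steps": [
    [0, 0, 0, 0, 0, 0],
    [0, 0, 0, 0, 0, 0],
    [0, 0, 0, 0, 0, 0],
    [0, 0, 0, 0, 0, 0],
    [0, 0, 0, 0, 0, 0],
    [0, 0, 0, 0, 0, 0]
  ],
  "jaw": 1
}}

```text
time_s: 41.3
tcp_pos: [442.7, -348.0, 89.0]
ee_rot: [0.002, 0.862, 0.507, 0.001]
ft_force: [0.7, -0.3, 7.3]
finger_gap: 0.662
gripper_force: 37.9
```

{"method": "step_arm", "body": {
  "steps": [
    [0, 0, -0.02, 0, 0, 0],
    [0, 0, -0.05, 0, 0, 0],
    [0, 0, -0.06, 0, 0, 0],
    [0, 0, 0, 0, 0, 0],
    [0, 0, 0, 0, 0, 0]
  ]
}}

```text
time_s: 41.8
tcp_pos: [441.7, -347.4, 185.7]
ee_rot: [0.002, 0.862, 0.507, 0.001]
ft_force: [0.2, 0.3, -0.4]
finger_gap: 0.661
gripper_force: 38.0
```

```bash
python3 - <<'E'
from h import *
go([399,-40,190],-29)
E
```

```text
t41.80 p [ 441.7 -347.4  185.7] q [-6.870e-01  3.390e-01  1.685e+00  1.000e-03  1.113e+00 -1.790e-01] gap 0.661 gf 38.0 F [ 0.2  0.3 -0.4]
 tx [0.487 0.874 0.   ] ty [ 0.874 -0.487  0.004] tz [ 0.003 -0.002 -1.   ]
 turn [ 0.037 -0.001 -0.021]
 shift [ 0.3308 -0.2485 -0.0058] mm [ 248.1 -186.4   -4.3]
```

{"method": "step_arm", "body": {
  "steps": [
    [0.0413, -0.0311, 0, 0, 0, 0],
    [0.0413, -0.0311, 0, 0, 0, 0],
    [0.0413, -0.0311, 0, 0, 0, 0],
    [0.0413, -0.0311, 0, 0, 0, 0],
    [0.0413, -0.0311, 0, 0, 0, 0],
    [0.0413, -0.0311, 0, 0, 0, 0],
    [0.0413, -0.0311, 0, 0, 0, 0],
    [0.0413, -0.0311, 0, 0, 0, 0],
    [0, 0, 0, 0, 0, 0],
    [0, 0, 0, 0, 0, 0]
  ]
}}

```text
time_s: 42.8
tcp_pos: [398.2, -39.4, 183.3]
ee_rot: [-0.0, 0.862, 0.508, -0.001]
ft_force: [0.7, -0.6, -1.4]
finger_gap: 0.664
gripper_force: 38.0
```

```bash
python3 - <<'E'
from h import *
go([399,-40,52],-29)
f=grab('scene','s3');a=cv2.imread('pics/s3.png');a=a[100:340,200:500]
cv2.imwrite('pics/s3c.png',cv2.resize(a,(750,600),interpolation=cv2.INTER_CUBIC))
E
```

```text
t42.80 p [398.2 -39.4 183.3] q [-1.270e-01  9.700e-02  2.021e+00 -1.000e-03  1.024e+00  3.790e-01] gap 0.664 gf 38.0 F [ 0.7 -0.6 -1.4]
 tx [ 0.485  0.875 -0.001] ty [ 0.875 -0.485 -0.001] tz [-0.001 -0.    -1.   ]
 turn [-0.007  0.008  0.003]
 shift [-0.0002  0.0013  0.1751] mm [-1.000e-01  1.000e+00  1.313e+02]
```

{"method": "step_arm", "body": {
  "steps": [
    [0, 0, 0.04, 0, 0, 0],
    [0, 0, 0.04, 0, 0, 0],
    [0, 0, 0.04, 0, 0, 0],
    [0, 0, 0, 0, 0, 0],
    [0, 0, 0, 0, 0, 0]
  ]
}}

```text
time_s: 43.35
tcp_pos: [399.4, -40.9, 94.3]
ee_rot: [0.0, 0.863, 0.506, 0.0]
ft_force: [0.5, 0.6, -1.0]
finger_gap: 0.66
gripper_force: 38.1
```

```bash
python3 - <<'E'
from h import *
go([399,-40,52],-29)
E
```

```text
t43.35 p [399.4 -40.9  94.3] q [-0.13   0.219  2.151 -0.     0.772  0.38 ] gap 0.660 gf 38.1 F [ 0.5  0.6 -1. ]
 tx [ 0.488  0.873 -0.   ] ty [ 0.873 -0.488  0.   ] tz [ 0. -0. -1.]
 turn [ 0.003  0.001 -0.036]
 shift [ 0.0008 -0.001   0.0565] mm [ 0.6 -0.8 42.3]
```

{"method": "step_arm", "body": {
  "steps": [
    [0.001, -0.001, 0.025, 0, 0, 0],
    [0, 0, 0.018, 0, 0, 0],
    [0, 0, 0.006, 0, 0, 0],
    [0, 0, 0.003, 0, 0, 0],
    [0, 0, 0.003, 0, 0, 0],
    [0, 0, 0, 0, 0, 0],
    [0, 0, 0, 0, 0, 0]
  ]
}}

```text
time_s: 44.05
tcp_pos: [399.4, -39.0, 53.6]
ee_rot: [0.001, 0.862, 0.507, 0.001]
ft_force: [-0.4, -0.3, -1.7]
finger_gap: 0.661
gripper_force: 38.2
```

{"method": "step_arm", "body": {
  "steps": [
    [0, 0, 0.001, 0, 0, 0],
    [0, 0, 0, 0, 0, 0],
    [0, 0, 0, 0, 0, 0]
  ]
}}

```text
time_s: 44.35
tcp_pos: [399.1, -38.9, 52.5]
ee_rot: [0.001, 0.862, 0.507, 0.001]
ft_force: [0.8, -0.0, -0.4]
finger_gap: 0.666
gripper_force: 38.2
```

{"method": "step_arm", "body": {
  "steps": [
    [0, 0, 0.0007, 0, 0, 0],
    [0, 0, 0, 0, 0, 0],
    [0, 0, 0, 0, 0, 0]
  ]
}}

```text
time_s: 44.65
tcp_pos: [399.1, -38.9, 52.0]
ee_rot: [0.001, 0.862, 0.507, 0.001]
ft_force: [-0.1, 0.2, 1.2]
finger_gap: 0.665
gripper_force: 38.3
```

{"method": "step_arm", "body": {
  "steps": [
    [0, 0, 0.0003, 0, 0, 0],
    [0, 0, 0, 0, 0, 0],
    [0, 0, 0, 0, 0, 0]
  ]
}}

```text
time_s: 44.95
tcp_pos: [399.1, -38.9, 52.0]
ee_rot: [0.001, 0.862, 0.507, 0.001]
ft_force: [-0.9, 1.1, 5.8]
finger_gap: 0.663
gripper_force: 38.7
```

{"method": "step_arm", "body": {
  "steps": [
    [0, 0, 0, 0, 0, 0],
    [0, 0, 0, 0, 0, 0],
    [0, 0, 0, 0, 0, 0],
    [0, 0, 0, 0, 0, 0],
    [0, 0, -0.015, 0, 0, 0],
    [0, 0, -0.03, 0, 0, 0],
    [0, 0, -0.06, 0, 0, 0],
    [0, 0, -0.06, 0, 0, 0]
  ],
  "jaw": -0.7
}}

```text
time_s: 45.75
tcp_pos: [398.1, -38.8, 176.3]
ee_rot: [-0.0, 0.862, 0.507, -0.0]
ft_force: [1.5, 0.5, -0.4]
finger_gap: 0.847
gripper_force: 0.0
```

{"method": "step_arm", "body": {
  "steps": [
    [0, 0, 0, 0, 0, -0.97],
    [0, 0, 0, 0, 0, -0.97],
    [0, 0, 0, 0, 0, -0.97],
    [0, 0, 0, 0, 0, -0.97],
    [0, 0, 0, 0, 0, -0.97],
    [0, 0, 0, 0, 0, -0.97],
    [0, 0, 0, 0, 0, -0.97],
    [0, 0, 0, 0, 0, 0],
    [0, 0, 0, 0, 0, 0]
  ]
}}

```text
time_s: 46.65
tcp_pos: [398.8, -38.9, 175.3]
ee_rot: [0.001, 0.633, 0.774, 0.0]
ft_force: [-0.2, 0.0, 0.2]
finger_gap: 0.849
gripper_force: 0.0
```

```bash
python3 - <<'E'
from h import *
go([486,-235,175],11.7)
E
```

```text
t46.65 p [398.8 -38.9 175.3] q [-0.126  0.106  2.035 -0.     1.    -0.327] gap 0.849 gf 0.0 F [-0.2  0.   0.2]
 tx [-0.199  0.98  -0.001] ty [0.98  0.199 0.001] tz [ 0.001 -0.    -1.   ]
 turn [ 0.012  0.005 -0.034]
 shift [-0.2796  0.0608  0.0004] mm [-209.7   45.6    0.3]
```

{"method": "step_arm", "body": {
  "steps": [
    [-0.0559, 0.0122, 0, 0, 0, 0],
    [-0.0559, 0.0122, 0, 0, 0, 0],
    [-0.0559, 0.0122, 0, 0, 0, 0],
    [-0.0559, 0.0122, 0, 0, 0, 0],
    [-0.0559, 0.0122, 0, 0, 0, 0],
    [0, 0, 0, 0, 0.833, 0],
    [0, 0, 0, 0, 0.833, 0],
    [0, 0, 0, 0, 0.833, 0],
    [0, 0, 0, 0, 0.833, 0],
    [0, 0, 0, 0, 0, 0]
  ],
  "jaw": -0.3
}}

```text
time_s: 47.65
tcp_pos: [486.0, -236.8, 174.2]
ee_rot: [-0.135, 0.624, 0.762, 0.11]
ft_force: [-0.5, -0.3, -0.9]
finger_gap: 0.651
gripper_force: 0.0
```

```bash
python3 - <<'E'
from h import *
log()
grab('top','t8');b=cv2.imread('pics/t8.png');cv2.imwrite('pics/t8c.png',cv2.resize(b[100:350,230:570],(782,575),interpolation=cv2.INTER_CUBIC))
E
```

```text
t47.65 p [ 486.  -236.8  174.2] q [-0.609  0.438  1.608  0.244  1.359 -0.892] gap 0.651 gf 0.0 F [-0.5 -0.3 -0.9]
 tx [-0.186  0.921  0.342] ty [ 0.98   0.198 -0.   ] tz [-0.068  0.335 -0.94 ]
```

View pics/t8c.png

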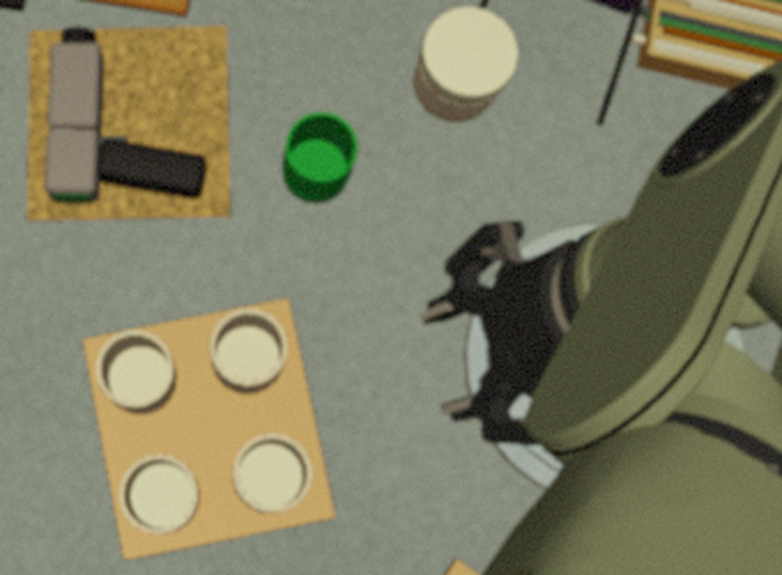

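All four cups stand wholly on the shelf and clear of each other. The shelf corners are unchanged and the gripper is tilted behind it. I'll come down behind the rear side.

```bash
python3 - <<'E'
from h import *
s,M=log()
d=np.array([479,-194,22])-s['tcp_pos']
for n,v in(('horizontal',[d[0],d[1],0]),('down',[0,0,d[2]])): print(n,np.round(M.T@v/750,4))
print('1mm fwd',M.T@[-.2,.98,0]/750)
f=r.grab_frame('top');b=f['color'].astype(int)
E
```

```text
t47.70 p [ 485.8 -236.   174.6] q [-0.608  0.436  1.61   0.243  1.359 -0.891] gap 0.644 gf 0.0 F [ 0.3 -0.1  0.5]
 tx [-0.187  0.921  0.341] ty [ 0.98   0.199 -0.   ] tz [-0.068  0.334 -0.94 ]
horizontal [0.0533 0.0022 0.0193]
down [-0.0694  0.      0.1913]
1mm fwd [ 1.25359472e-03 -1.68013406e-06  4.54957509e-04]
```

{"method": "step_arm", "body": {
  "steps": [
    [0.0533, 0.0022, 0.0193, 0, 0, 0],
    [-0.0174, 0, 0.0478, 0, 0, 0],
    [-0.0174, 0, 0.0478, 0, 0, 0],
    [-0.0174, 0, 0.0478, 0, 0, 0],
    [-0.0087, 0, 0.0239, 0, 0, 0],
    [-0.006, 0, 0.0165, 0, 0, 0],
    [0, 0, 0, 0, 0, 0],
    [0, 0, 0, 0, 0, 0]
  ]
}}

```text
time_s: 48.55
tcp_pos: [479.8, -193.1, 29.9]
ee_rot: [-0.133, 0.622, 0.764, 0.11]
ft_force: [0.9, -1.0, 0.6]
finger_gap: 0.649
gripper_force: 0.0
```

```bash
python3 - <<'E'
from h import *
s,M=log()
d=np.array([479,-194,22])-s['tcp_pos'];print(np.round(M.T@d/750,4))
E
```

```text
t48.55 p [ 479.8 -193.1   29.9] q [-0.554  0.562  1.83   0.298  1.012 -0.949] gap 0.649 gf 0.0 F [ 0.9 -1.   0.6]
 tx [-0.191  0.921  0.34 ] ty [0.979 0.202 0.003] tz [-0.066  0.334 -0.94 ]
[-0.0045 -0.0013  0.0095]
```

{"method": "step_arm", "body": {
  "steps": [
    [-0.002, -0.001, 0.0045, 0, 0, 0],
    [-0.002, 0, 0.005, 0, 0, 0],
    [0, 0, 0, 0, 0, 0]
  ]
}}

```text
time_s: 48.85
tcp_pos: [478.5, -193.7, 21.3]
ee_rot: [-0.134, 0.622, 0.763, 0.11]
ft_force: [0.1, 0.9, 0.3]
finger_gap: 0.655
gripper_force: 0.0
```

{"method": "step_arm", "body": {
  "steps": [
    [0.0063, 0, 0.0023, 0, 0, 0],
    [0.0063, 0, 0.0023, 0, 0, 0],
    [0.0063, 0, 0.0023, 0, 0, 0],
    [0, 0, 0, 0, 0, 0]
  ]
}}

```text
time_s: 49.25
tcp_pos: [475.1, -178.0, 21.3]
ee_rot: [-0.134, 0.622, 0.764, 0.11]
ft_force: [-1.1, -0.1, -0.1]
finger_gap: 0.65
gripper_force: 0.0
```

{"method": "step_arm", "body": {
  "steps": [
    [0.0063, 0, 0.0023, 0, 0, 0],
    [0.0025, 0, 0.0009, 0, 0, 0],
    [0, 0, 0, 0, 0, 0]
  ]
}}

```text
time_s: 49.55
tcp_pos: [474.0, -171.6, 21.2]
ee_rot: [-0.134, 0.622, 0.763, 0.11]
ft_force: [-1.0, 0.0, -0.5]
finger_gap: 0.65
gripper_force: 0.0
```

```bash
cat >> h.py <<'E'
def shelfpose(out):
    f=grab('top',out);c=f['color'].astype(np.int16)
    m=cv2.morphologyEx((((c[:,:,0]-c[:,:,2])>55)&(c[:,:,0]>140)).astype(np.uint8),cv2.MORPH_OPEN,np.ones((3,3)))
    m[:, :165]*=(np.arange(480)[:,None]>=0)
    n,l,st,ce=cv2.connectedComponentsWithStats(m)
    k=1+np.argsort(-st[1:,4])[:4];print([(st[i].tolist(),ce[i].round().tolist()) for i in k])
    return f,m,l,st
E
python3 - <<'E'
from h import *
log();shelfpose('t9')
E
```

```text
t49.55 p [ 474.  -171.6   21.2] q [-0.527  0.557  1.874  0.314  0.971 -0.943] gap 0.650 gf 0.0 F [-1.   0.  -0.5]
 tx [-0.19   0.92   0.342] ty [0.979 0.202 0.001] tz [-0.068  0.335 -0.94 ]
[([40, 218, 123, 123, 13328], [102.0, 277.0]), ([266, 230, 109, 105, 4900], [324.0, 284.0]), ([242, 111, 88, 85, 4433], [292.0, 150.0]), ([0, 170, 75, 203, 3394], [18.0, 232.0])]
```

{"method": "step_arm", "body": {
  "steps": [
    [0.005, 0, 0.0018, 0, 0, 0],
    [0, 0, 0, 0, 0, 0]
  ]
}}

```text
time_s: 49.8
tcp_pos: [473.2, -167.8, 21.2]
ee_rot: [-0.134, 0.622, 0.763, 0.11]
ft_force: [-0.0, 0.4, 0.5]
finger_gap: 0.651
gripper_force: 0.0
```

{"method": "step_arm", "body": {
  "steps": [
    [0.005, 0, 0.0018, 0, 0, 0],
    [0, 0, 0, 0, 0, 0]
  ]
}}

```text
time_s: 50.0
tcp_pos: [472.9, -164.9, 21.2]
ee_rot: [-0.133, 0.622, 0.764, 0.11]
ft_force: [-0.3, -2.6, 0.1]
finger_gap: 0.65
gripper_force: 1.5
```

{"method": "step_arm", "body": {
  "steps": [
    [0.005, 0, 0.0018, 0, 0, 0],
    [0, 0, 0, 0, 0, 0]
  ]
}}

```text
time_s: 50.2
tcp_pos: [472.2, -160.7, 21.3]
ee_rot: [-0.133, 0.622, 0.764, 0.11]
ft_force: [0.8, -2.3, -1.4]
finger_gap: 0.653
gripper_force: 1.4
```

{"method": "step_arm", "body": {
  "steps": [
    [0.005, 0, 0.0018, -0.058, 0, 0.159],
    [0.009, 0, 0.0033, -0.058, 0, 0.159],
    [0.009, 0, 0.0033, -0.058, 0, 0.159],
    [0.009, 0, 0.0033, -0.058, 0, 0.159],
    [0.009, 0, 0.0033, -0.058, 0, 0.159],
    [0.005, 0, 0.0018, 0, 0, 0],
    [0, 0, 0, 0, 0, 0]
  ]
}}

```text
time_s: 50.9
tcp_pos: [465.7, -123.5, 21.2]
ee_rot: [-0.129, 0.655, 0.735, 0.116]
ft_force: [-0.4, -1.4, -0.4]
finger_gap: 0.648
gripper_force: 0.8
```

```bash
cat >> h.py <<'E'
def shelffit(out):
    f,m,l,st=shelfpose(out)
    c=[i for i in range(1,len(st)) if st[i][4]>2500 and 165<st[i][0]<350 and st[i][1]>195]
    if not c: return
    p=np.argwhere(np.isin(l,c))[:,::-1].astype(float)
    h=cv2.convexHull(p.astype(np.float32)).reshape(-1,2)
    w=world(f,h,18)[:,:2];rc=cv2.minAreaRect(w.astype(np.float32));b=cv2.boxPoints(rc)
    print('rect',np.round(rc[0],1),np.round(rc[1],1),round(rc[2],2))
E
python3 - <<'E'
from h import *
log();shelffit('t10')
E
```

```text
t50.90 p [ 465.7 -123.5   21.2] q [-0.467  0.517  1.963  0.376  0.893 -0.854] gap 0.648 gf 0.8 F [-0.4 -1.4 -0.4]
 tx [-0.108  0.933  0.342] ty [0.993 0.114 0.001] tz [-0.038  0.34  -0.94 ]
[([40, 218, 123, 122, 13312], [102.0, 277.0]), ([248, 232, 99, 106, 5215], [299.0, 288.0]), ([242, 111, 88, 85, 4400], [292.0, 150.0]), ([0, 170, 63, 66, 1693], [21.0, 191.0])]
rect [455.5 -30.4] [179.6 169.4] 6.5
```

{"method": "step_arm", "body": {
  "steps": [
    [0.006, 0, 0.0022, -0.058, 0, 0.16],
    [0.009, 0, 0.0033, -0.058, 0, 0.16],
    [0.009, 0, 0.0033, -0.058, 0, 0.16],
    [0.009, 0, 0.0033, -0.058, 0, 0.16],
    [0.009, 0, 0.0033, -0.058, 0, 0.16],
    [0.009, 0, 0.0033, -0.058, 0, 0.16],
    [0.006, 0, 0.0022, -0.058, 0, 0.16],
    [0, 0, 0, 0, 0, 0]
  ]
}}

```text
time_s: 51.75
tcp_pos: [462.9, -78.1, 21.1]
ee_rot: [-0.122, 0.7, 0.693, 0.124]
ft_force: [-1.5, -2.5, 0.0]
finger_gap: 0.653
gripper_force: 0.9
```

```bash
python3 - <<'E'
from h import *
s,M=log();shelffit('t11')
print(np.round(M.T@[.01*50,50,0]/750,5))
E
```

```text
t51.75 p [462.9 -78.1  21.1] q [-0.401  0.484  2.04   0.454  0.809 -0.738] gap 0.653 gf 0.9 F [-1.5 -2.5  0. ]
 tx [0.01  0.94  0.342] ty [ 1.    -0.011  0.001] tz [ 0.005  0.342 -0.94 ]
[([40, 218, 123, 122, 13300], [102.0, 277.0]), ([223, 232, 94, 98, 5074], [274.0, 284.0]), ([242, 111, 88, 85, 4334], [293.0, 150.0]), ([0, 170, 58, 115, 2010], [16.0, 205.0])]
rect [462.8  16.2] [179.1 169.6] 0.62
[ 6.264e-02 -5.000e-05  2.283e-02]
```

{"method": "step_arm", "body": {
  "steps": [
    [0.008, 0, 0.0029, 0, 0, 0],
    [0.0125, 0, 0.00456, 0, 0, 0],
    [0.0125, 0, 0.00456, 0, 0, 0],
    [0.0125, 0, 0.00456, 0, 0, 0],
    [0.0125, 0, 0.00456, 0, 0, 0],
    [0.0125, 0, 0.00456, 0, 0, 0],
    [0.0125, 0, 0.00456, 0, 0, 0],
    [0.0125, 0, 0.00456, 0, 0, 0],
    [0.0125, 0, 0.00456, 0, 0, 0],
    [0.008, 0, 0.0029, 0, 0, 0]
  ]
}}

```text
time_s: 52.8
tcp_pos: [464.8, 13.9, 21.1]
ee_rot: [-0.121, 0.7, 0.693, 0.124]
ft_force: [-0.3, -6.0, 2.8]
finger_gap: 0.648
gripper_force: 3.4
```

```bash
python3 - <<'E'
from h import *
s,M=log();shelffit('t12')
E
```

```text
t52.80 p [464.8  13.9  21.1] q [-0.218  0.458  2.097  0.525  0.73  -0.628] gap 0.648 gf 3.4 F [-0.3 -6.   2.8]
 tx [0.009 0.94  0.341] ty [ 1.    -0.011  0.003] tz [ 0.006  0.341 -0.94 ]
[([40, 218, 123, 122, 13271], [102.0, 277.0]), ([392, 344, 88, 92, 4404], [435.0, 389.0]), ([242, 111, 88, 85, 4285], [293.0, 150.0]), ([173, 229, 96, 98, 4078], [221.0, 277.0])]
rect [466.7 107.2] [169.4 179.3] 89.31
```

{"method": "step_arm", "body": {
  "steps": [
    [0.008, -0.0001, 0.0029, 0, 0, 0],
    [0.0125, -0.00015, 0.00456, 0, 0, 0],
    [0.0125, -0.00015, 0.00456, 0, 0, 0],
    [0.0125, -0.00015, 0.00456, 0, 0, 0],
    [0.0125, -0.00015, 0.00456, 0, 0, 0],
    [0.0125, -0.00015, 0.00456, 0, 0, 0],
    [0.0125, -0.00015, 0.00456, 0, 0, 0],
    [0.0125, -0.00015, 0.00456, 0, 0, 0],
    [0.0125, -0.00015, 0.00456, 0, 0, 0],
    [0.008, -0.0001, 0.0029, 0, 0, 0]
  ]
}}

```text
time_s: 53.85
tcp_pos: [464.4, 106.5, 21.0]
ee_rot: [-0.121, 0.7, 0.693, 0.124]
ft_force: [0.1, -7.0, 3.8]
finger_gap: 0.651
gripper_force: 3.9
```

```bash
python3 - <<'E'
from h import *
s,M=log();grab('top','t13')
b=cv2.imread('pics/t13.png');cv2.imwrite('pics/t13c.png',cv2.resize(b[100:400,0:330],(660,600),interpolation=cv2.INTER_CUBIC))
E
```

```text
t53.85 p [464.4 106.5  21. ] q [-0.021  0.449  2.118  0.587  0.663 -0.494] gap 0.651 gf 3.9 F [ 0.1 -7.   3.8]
 tx [0.009 0.94  0.341] ty [ 1.    -0.011  0.002] tz [ 0.006  0.341 -0.94 ]
```

View pics/t13c.png

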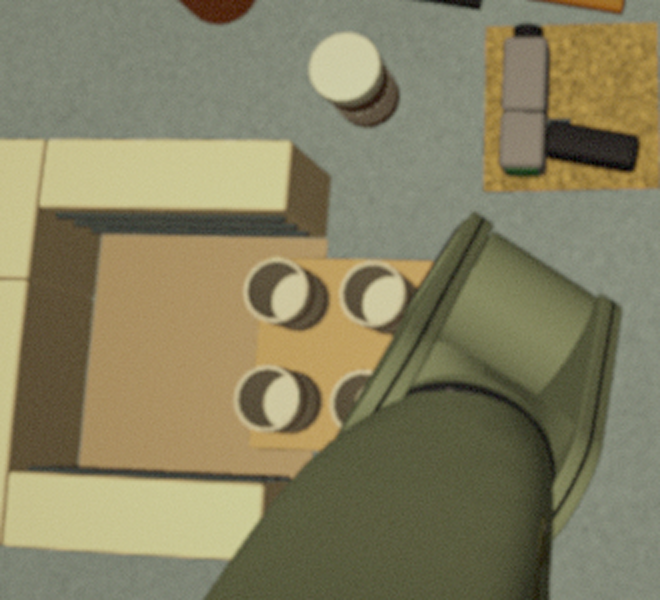

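The shelf is entering the kiln centred: its front corners are near crop (262,260) and (250,447), against floor edges at about 238 and 470. All cups are upright. I'll push about 144 mm more.

{"method": "step_arm", "body": {
  "steps": [
    [0.008, -0.00015, 0.0029, 0, 0, 0],
    [0.0125, -0.00015, 0.00456, 0, 0, 0],
    [0.0125, -0.00015, 0.00456, 0, 0, 0],
    [0.0125, -0.00015, 0.00456, 0, 0, 0],
    [0.0125, -0.00015, 0.00456, 0, 0, 0],
    [0.0125, -0.00015, 0.00456, 0, 0, 0],
    [0.0125, -0.00015, 0.00456, 0, 0, 0],
    [0.0125, -0.00015, 0.00456, 0, 0, 0],
    [0.008, -0.0001, 0.0029, 0, 0, 0]
  ]
}}

```text
time_s: 54.8
tcp_pos: [464.0, 189.1, 20.9]
ee_rot: [-0.121, 0.7, 0.693, 0.124]
ft_force: [-0.4, -7.4, 5.2]
finger_gap: 0.648
gripper_force: 4.5
```

```bash
python3 - <<'E'
from h import *
s,M=log();d=252-s['tcp_pos'][1];print(np.round(M.T@[0,d,0]/750,4))
f=grab('top','t14');c=f['color'].astype(int);t=cv2.blur((c[:,:,0]).astype(np.uint8),(3,3))
print(t[285,40:200:3].tolist())
E
```

```text
t54.80 p [464.  189.1  20.9] q [ 0.156  0.457  2.101  0.621  0.616 -0.352] gap 0.648 gf 4.5 F [-0.4 -7.4  5.2]
 tx [0.009 0.94  0.341] ty [ 1.    -0.011  0.002] tz [ 0.005  0.341 -0.94 ]
[ 0.0789 -0.0009  0.0286]
[93, 129, 168, 168, 167, 169, 170, 169, 170, 169, 170, 169, 173, 183, 156, 120, 110, 124, 157, 164, 113, 121, 140, 167, 186, 182, 135, 119, 97, 82, 116, 106, 100, 127, 127, 125, 122, 117, 111, 106, 98, 95, 87, 78, 72, 71, 70, 76, 84, 91, 96, 100, 104, 107]
```

{"method": "step_arm", "body": {
  "steps": [
    [0.008, -0.0001, 0.0029, 0, 0, 0],
    [0.0125, -0.00015, 0.00456, 0, 0, 0],
    [0.0125, -0.00015, 0.00456, 0, 0, 0],
    [0.0125, -0.00015, 0.00456, 0, 0, 0],
    [0.0125, -0.00015, 0.00456, 0, 0, 0],
    [0.0125, -0.00015, 0.00456, 0, 0, 0],
    [0.007, -0.0001, 0.0026, 0, 0, 0],
    [0.003, 0, 0.0011, 0, 0, 0],
    [0, 0, 0, 0, 0, 0],
    [0, 0, 0, 0, 0, 0]
  ]
}}

```text
time_s: 55.85
tcp_pos: [463.8, 253.3, 20.9]
ee_rot: [-0.122, 0.7, 0.693, 0.124]
ft_force: [-0.1, -4.3, 4.9]
finger_gap: 0.652
gripper_force: 2.9
```

{"method": "step_arm", "body": {
  "steps": [
    [-0.0125, 0, -0.0046, 0, 0, 0],
    [-0.025, 0, -0.009, 0, 0, 0],
    [-0.05, 0, -0.018, 0, 0, 0],
    [-0.05, 0, -0.018, 0, 0, 0],
    [0, 0, -0.06, 0, 0, 0],
    [0, 0, -0.06, 0, 0, 0],
    [0, 0, -0.06, 0, 0, 0],
    [-0.055, 0, -0.02, 0, 0, 0],
    [-0.055, 0, -0.02, 0, 0, 0],
    [-0.055, 0, -0.02, 0, 0, 0]
  ]
}}

```text
time_s: 56.85
tcp_pos: [459.8, -35.3, 147.5]
ee_rot: [-0.122, 0.7, 0.693, 0.124]
ft_force: [0.7, 0.8, 0.1]
finger_gap: 0.652
gripper_force: 0.0
```

{"method": "step_arm", "body": {
  "steps": [
    [-0.055, 0, -0.02, 0, 0, 0],
    [-0.055, 0, -0.02, 0, 0, 0],
    [-0.055, 0, -0.02, 0, 0, 0],
    [0, 0, 0, 0, 0, 0],
    [0, 0, 0, 0, 0, 0]
  ]
}}

```text
time_s: 57.35
tcp_pos: [458.5, -166.0, 146.7]
ee_rot: [-0.123, 0.701, 0.692, 0.124]
ft_force: [-0.3, 0.1, 0.1]
finger_gap: 0.649
gripper_force: 0.0
```

```bash
python3 - <<'E'
from h import *
s,M=log();grab('top','t15')
b=cv2.imread('pics/t15.png');cv2.imwrite('pics/t15c.png',cv2.resize(b[100:400,0:400],(800,600),interpolation=cv2.INTER_CUBIC))
E
```

```text
t57.35 p [ 458.5 -166.   146.7] q [-0.558  0.354  1.829  0.325  1.166 -0.705] gap 0.649 gf 0.0 F [-0.3  0.1  0.1]
 tx [0.012 0.939 0.344] ty [ 1.    -0.013 -0.   ] tz [ 0.004  0.344 -0.939]
```

View pics/t15c.png

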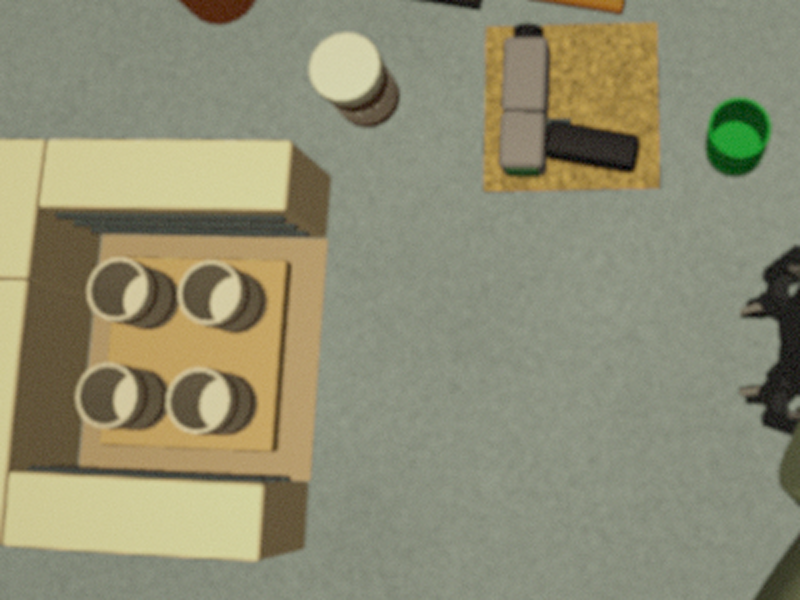

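The shelf is squarely inside the kiln, with corners near crop (108,257), (289,262), (274,450) and (102,444). All four cups are upright and the thermometer is in the middle of its mat, so I'm handing in.

```bash
python3 -c "
from cell import r
print(r.hand_in())"
```

```text
the job is handed in; nothing more can be done
None
```

I checked the shelf with the thermometer (about 15 cm up, held for nearly 3 s) and laid it back on its mat; all four cups are on the shelf, the shelf is squarely inside the kiln, and the job is handed in after about 57 s, with no verdict returned.

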